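Check a quick-thread post with a ring gauge

ROBOT

A 6-joint arm with a two-finger parallel gripper is mounted at the origin on the work surface. World frame = base frame: x ahead of the robot, y to its left, z up, the work surface at z = 0. Lengths are in m, angles in degrees, forces in N, time in s.
With the tool pointing down it reaches from about 0.275 to 0.825 m from the base axis. Payload 4.9 kg.
Tool frame: the origin (TCP) lies on the centre line of the jaws, within the pads' length; the fingertips stand 25 mm ahead of it and the grasp point (between the pads) lies 6 mm ahead of it; x points along the fingers, y is the direction in which the jaws open and shut, and the axes are right-handed (so a half turn about x gives the same grasp; the last joint's range is limited). The gripper opens to 85 mm and grips with 20 to 120 N. Pads are 22 mm wide; open, the fingers measure 114 mm over their backs; the gripper's body (76 mm by 85 mm) begins 54 mm behind the grasp point. The pads swing forward as they close: fully open they stand 13 mm farther back than shut.
Start: joints at [-81.371, 18.69, -11.035, 60.275, 0, 82.311], TCP at [0.155, -0.528, 0.256] pointing down, gripper open.
Joint ranges: [-152.03, 152.03], [-55.5, 102.48], [-74.3, 77.21], [-110.64, 120.58], [-84.22, 78.4], [-180, 180]. Speed limits (degrees/s): [147.25, 147.25, 180, 180, 180, 180].

INTERFACE

Orientations are given as [roll, pitch, yaw] about the fixed x, y, z axes, in that order (R = Rz(yaw) Ry(pitch) Rx(roll)).
In Python, from plant import arm gives the robot as it stands.
- The arm moves only by the tool jog_arm, never from a script. Its argument "motion" is a list of rows, each an object with "xyz": the shift along the world's x, y, z in cm, a list of three; "rot": the turn, a rotation vector about the world's x, y, z in rad, a list of three. A call has 1 to 12 rows; each row shifts and turns the pose as measured when the row begins; what a row does not reach is not made up. A row lasts 1/8 s, in which the tool goes at most 62.5 mm and 10.7 degrees, less where a joint would pass 70% of its speed; a pose out of reach is approached as far as the arm can. A call is refused whole if a number of a shift passes 6.25 or a number of a turn 0.188, either way. A call with a gripper value outside its range is refused whole. "claw" is the opening, from 0 (shut) to 1 (fully open), set as the call begins (left out, the last holds). The fingers move at their own pace and stop on an object; "squeeze" is the grip in N (left out, the last holds). Time passes only in rows, so rows that do not move let the fingers close. It gives the time, the measured TCP pose, the force and the opening at its end, in the units of the state.
- arm.get_state(): the state, without advancing time (a new reading comes with each control period).
- arm.get_image(name): name is "scene" or "top" or "wrist"; returns a dict with "pixels" (400x640x3 uint8, red, green, blue), "fx", "fy", "cx", "cy" (pixels), "eye" and "attitude" of the camera in the world; the wrist camera has in their place "hand_eye" (4x4, takes a point from camera to tool coordinates, whose origin is the TCP and whose axes are the tool frame's). Camera axes: x right, y down, z forward; pixel columns grow to the right and rows downward; lengths in m; the calibration is good to about 2 mm. The wrist camera is an equidistant fisheye: a pixel r from the principal point sees the ray r / f radians off the axis. A picture is of the moment at which its call begins: read the wrist's pose just before it. There is no depth.
- arm.close_job(): hands the job in, once; it reports no verdict.
Trained networks look in a picture, given as the dict that the camera call returned (one of the last four; its "shot" number tells which), for a name from the list of things; names that differ only in an ending like _2 or _b are one class to them, and where a whole thing is asked for, a point or a joint stands for the part that bears it (a point fixed in the world has none). Each returns a list of dicts, best first, with "score" (0 to 1); they miss things now and then, are a little off and sometimes report something else, mostly with a low value. They report only what shows in the picture. A call takes as long as a camera call.
- arm.spot_in(picture, target): "extent" ([centre column, centre row, width, height] in pixels, round what is visible of it).
- arm.silhouettes(picture, target): "pixels" (400x640 bool, what is visible of it) and "extent" ([centre column, centre row, width, height] in pixels, round what is visible of it).
- arm.tip_of(picture, target): "pixel" ([row, column] in pixels: a listed point, or the origin of a listed thing).
The state is a dict: "t": time; "joint_pos": joint angles; "dq": joint speeds; "tau": joint torques, N m; "ee_pos": TCP position; "eef_rot": TCP orientation; "contact_force": force on the tool from outside, world axes, zero at the start; "wrist_torque": the same for the moment, N m; "width": finger opening in m.
Only numpy, scipy, OpenCV 4.12 (cv2) and the standard library are available. Lean on these libraries where they do the work, as an engineer would, in place of code of your own. Each camera call takes 0.05 s, during which the arm holds its last target.

TASK

Check the thread of the upright post with the knurled ring gauge: set the ring over the post the same way up as it lies, screw it down clockwise until it meets the spring seat and turning clearly gets harder, then give it a quarter turn more from there and let go. Never lean on it or force it down, do not overtighten it, and leave the other things on the bench where they are.

Things in the scene. Friction and masses are not known exactly. Their poses are not given: they have to be found in the camera images.
- ring: Loose steel ring gauge, knurled, lying flat on the bench, right way up: outer diameter 54 mm, bore 34 mm, 28 mm tall, 0.2 to 0.3 kg. Origin: centre of its underside, z up along its axis. In the bore, 6 mm above the underside, three rounded thread teeth 120 degrees apart reach in to a diameter of 27 mm. It can be gripped across its outside at any angle.
- post: Fixed upright steel post on a square aluminium foot (110 x 110 x 20 mm). Origin: centre of the foot's underside on the bench; z up along the post's axis. Core 25 mm in diameter. Round its lower part stand a fixed dark steel collar (47 mm wide, top 44 mm above the bench) and, out of the collar, the sprung brass seat. There is room for fingers above the foot.
- post_tip (a point): Top of the post, on its axis, 114 mm above the bench; the last 12 mm taper from 25 down to 14 mm in diameter and guide the ring on.
- thread_end (a point): Point on the post's axis at the upper end of the thread, 87.5 mm above the bench. Below it, to 49 mm: right-hand three-start thread, 32 mm in diameter, lead 18 mm: the ring goes down 18 mm per full clockwise turn (from above) and cannot be pushed down unturned. Play 0.8 mm axial, 1 mm radial. Set on, the ring rests on the thread ends, underside 76 to 84 mm above the bench, and starts at any angle.
- collar: Fixed dark steel collar round the post, 47 mm wide, 16 mm tall. Origin: centre of its underside. It carries the sprung brass seat (40 mm wide) that meets the ring's underside; the seat's free top is 57 to 71 mm above the bench, different each time. Spring: 14 N at first touch, 0.8 N more per mm (12 mm travel). At touch the ring lifts by its play and turning takes some 0.1 Nm more.
- tub: Clear plastic tub, open, 116 mm wide, 75 mm tall; not part of the job, leave it. Origin: centre of its underside.
- can: Dark can, 72 mm wide, 55 mm tall; not part of the job, leave it. Origin: centre of its underside.
- vial: Small white jar, 32 mm wide, 42 mm tall; not part of the job, leave it. Origin: centre of its underside.
- forceps: Steel forceps lying along x, 110 mm long, 6 mm thick; not part of the job, leave it. Origin: centre of its underside.
- scissors: Steel scissors, lying, 150 mm long, 6 mm thick; not part of the job, leave it. Origin: centre of its underside.
- driver: Screwdriver, lying; not part of the job, leave it. Origin: centre of its underside.
- washer: Plain steel spacer without thread, 34 mm wide, 10 mm tall; not part of the job, leave it. Origin: centre of its underside.

How it is judged (in metres and radians):
On the way, in this order (a step that is already met when the one before it is completed fails the run):
1. the ring is over the post with its underside at thread height, upright, not yet on the seat (horizontal distance between ring and post below 0.004 m and z of ring in the frame of post below 0.086 m and angle between ring's own z axis and vertical below 0.15 rad and contact force between ring and collar below 0.5 N), for 0.2 s.
2. the ring, screwed down, has met the spring seat and bears on it (contact force between ring and collar above 5 N), for 0.1 s.
At the end, for the whole second after the job is handed in: The ring is upright (within 0.1 rad) on the post (axes within 3 mm), at rest and released, and bears on the spring seat with 15.6 to 19.2 N, that is the seat pressed 2.0 to 6.5 mm (a quarter turn is 4.5 mm) (contact force between ring and collar between 15.6 and 19.2 N and horizontal distance between ring and post below 0.003 m and angle between ring's own z axis and vertical below 0.1 rad and linear speed of ring below 0.01 m/s and angular speed of ring below 0.1 rad/s); the robot touches nothing.
It fails at once if the seat is overtightened: pressed with more than 22 N (over half a turn past first touch) (contact force between ring and collar above 22 N).
It fails at once if the ring is forced against the post with more than 100 N (contact force between ring and post above 100 N).
It fails at once if another thing on the bench is moved by more than 30 mm (distance of any of tub, can, vial, forceps, scissors, driver, washer from where it was at the start of the episode above 0.03 m).
It also fails if it takes over 72 s, if anything falls off the work surface, if the arm or the gripper's body presses on something with over 40 N, if the wrist force passes 120 N, or if a joint passes its speed limit or range.

## Working session

There is one attempt and no reset: what is moved stays moved. The work goes in short steps, Python scripts to look and compute and a tool call to move; the robot and the scene stay as the last step left them, time stands still between calls to the robot, and variables do not carry over. Pictures are saved under pics/ and viewed, and the job is handed in when it is done.

Besides the shell and the picture viewer there is one more tool, called after ">>>" as name([rows], argument=value, ...), one row to a line, values as JSON. jog_arm: Moves the arm, as the interface text tells. Its arguments: {"type":"object","properties":{"motion":{"type":"array","items":{"type":"object","properties":{"xyz":{"type":"array","items":{"type":"number"}},"rot":{"type":"array","items":{"type":"number"}}}}},"claw":{"type":"number"},"squeeze":{"type":"number"}},"required":["motion"]}

```bash
ls; mkdir -p pics; python3 - <<'E'
from plant import arm
import cv2,numpy as np
s=arm.get_state(); print(s)
for n in ["scene","top","wrist"]:
    im=arm.get_image(n); cv2.imwrite(f"pics/{n}0.png",im["pixels"][:,:,::-1])
    print(n,{k:v for k,v in im.items() if k!="pixels"})
    for t in (["ring","post","washer"]):
        print(t,[(round(d["score"],2),np.round(d["extent"])) for d in arm.spot_in(im,t)[:3]])
    for t in ["ring","post_tip","post"]:
        print("tip",t,[(round(d["score"],2),np.round(d["pixel"],1)) for d in arm.tip_of(im,t)[:3]])
print(arm.get_state()["t"])
E
```

```text
pics
{'t': 0.0, 'joint_pos': array([-8.13734952e+01,  1.87307340e+01, -1.10915465e+01,  6.02734068e+01,
       -1.12576620e-04,  8.23107099e+01]), 'dq': array([-0.01709952, -0.00376336, -0.00710787, -0.05674948, -0.02893247,
       -0.06666093]), 'tau': array([ 8.69839751e-04, -4.43396723e+01,  2.62440240e+01,  1.52307720e-02,
       -2.88472584e-04,  1.02976094e-05]), 'ee_pos': array([ 0.15444135, -0.52732367,  0.25551856]), 'eef_rot': array([-97.62188144,  89.9043126 ,  98.69391357]), 'contact_force': array([-0.30361387, -0.11794384,  0.34481055]), 'wrist_torque': array([-0.01270705, -0.02354685, -0.03309003]), 'width': 0.08514818039227437}
scene {'fx': 431.69807953079294, 'fy': 431.69807953079294, 'cx': 321.49285854774513, 'cy': 201.4911837344772, 'eye': array([ 1.0064225 , -0.71279594,  0.73177599]), 'attitude': array([-127.04734784,   -0.64594717,   32.17570296]), 'shot': 1}
ring [(0.61, array([281., 251.,  23.,  27.]))]
post [(0.56, array([308., 194.,  52.,  50.]))]
washer [(0.63, array([309., 195.,  53.,  51.])), (0.53, array([244., 220.,  15.,  11.]))]
tip ring [(0.61, array(
[... 531 characters left out ...]
348., 287.,  16.,  12.]))]
tip ring [(0.71, array([222.6, 364.6]))]
tip post_tip [(0.69, array([246.7, 282.5]))]
tip post [(0.91, array([244.3, 286.8]))]
wrist {'fx': 309.70691628693146, 'fy': 309.70691628693146, 'cx': 324.76297350212536, 'cy': 198.46737761866825, 'hand_eye': array([[-9.33157942e-04, -2.78434332e-01,  9.60454815e-01,
        -1.17769469e-01],
       [ 9.99999565e-01, -2.48224358e-04,  8.99618950e-04,
         1.82941155e-04],
       [-1.20765211e-05,  9.60455236e-01,  2.78434442e-01,
        -7.15498179e-02],
       [ 0.00000000e+00,  0.00000000e+00,  0.00000000e+00,
         1.00000000e+00]]), 'shot': 3}
ring []
post []
washer []
tip ring []
tip post_tip []
tip post []
1.05
```

```bash
cat > h.py <<'E'
import numpy as np
from scipy.spatial.transform import Rotation as R
def rot(a): return R.from_euler('xyz',a,degrees=True).as_matrix()
def plane(im,col,row,z):
    d=rot(im["attitude"])@np.array([(col-im["cx"])/im["fx"],(row-im["cy"])/im["fy"],1]); e=im["eye"]
    return e+d*(z-e[2])/d[2]
def proj(im,p):
    c=rot(im["attitude"]).T@(np.array(p)-im["eye"]); return im["cx"]+im["fx"]*c[0]/c[2], im["cy"]+im["fy"]*c[1]/c[2]
def wplane(im,st,col,row,z):
    u,v=(col-im["cx"])/im["fx"],(row-im["cy"])/im["fy"]; r=np.hypot(u,v)
    dc=np.array([np.sin(r)*u/r,np.sin(r)*v/r,np.cos(r)]) if r>1e-9 else np.array([0,0,1.])
    H=im["hand_eye"]; Rt=rot(st["eef_rot"]); d=Rt@H[:3,:3]@dc; e=Rt@H[:3,3]+st["ee_pos"]
    return e+d*(z-e[2])/d[2]
def wproj(im,st,p):
    H=im["hand_eye"]; Rt=rot(st["eef_rot"]); c=H[:3,:3].T@(Rt.T@(np.array(p)-st["ee_pos"])-H[:3,3])
    th=np.arctan2(np.hypot(c[0],c[1]),c[2]); a=np.arctan2(c[1],c[0])
    return im["cx"]+im["fx"]*th*np.cos(a), im["cy"]+im["fy"]*th*np.sin(a)
E
python3 - <<'E'
from h import *
import cv2
top=dict(fx=476.12188873864824,cx=326.933,cy=204.044,fy=476.12188873864824,eye=np.array([ 0.47526972, -0.03267706,  1.23400272]),attitude=np.array([-175.05763965,    0.368205  ,  -89.73658904]))
sc=dict(fx=431.698,fy=431.698,cx=321.493,cy=201.491,eye=np.array([ 1.0064225 , -0.71279594,  0.73177599]),attitude=np.array([-127.04734784,   -0.64594717,   32.17570296]))
print("ring top",plane(top,364.6,222.6,0),plane(top,366,223,.014)); print("ring sc",plane(sc,281,254.7,0),plane(sc,281,251,.014))
print("tip",plane(top,282.5,246.7,.114),plane(sc,306.8,172.7,.114))
print("post",plane(top,286.8,244.3,0),plane(sc,310.6,206.3,0))
print(rot([-97.62188144,  89.9043126 ,  98.69391357]).round(3))
for n in ["scene","top"]:
    a=cv2.imread(f"pics/{n}0.png")
    c=a[120:320,180:430]; cv2.imwrite(f"pics/{n}0c.png",cv2.resize(c,None,fx=3,fy=3,interpolation=2)[:600,:750])
E
```

```text
ring top [ 0.53407343 -0.1220915   0.        ] [ 0.53239656 -0.12465956  0.014     ]
ring sc [ 0.52871527 -0.12166505  0.        ] [ 0.53033581 -0.1227965   0.014     ]
tip [0.47129312 0.07867529 0.114     ] [0.47813213 0.06813609 0.114     ]
post [0.47711633 0.07896941 0.        ] [0.48359912 0.07701039 0.        ]
[[-0.     0.281 -0.96 ]
 [ 0.002 -0.96  -0.281]
 [-1.    -0.002 -0.   ]]
```

View pics/scene0.png

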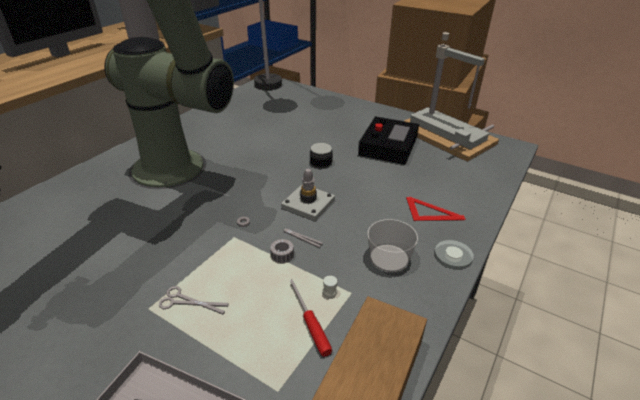

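View pics/top0.png

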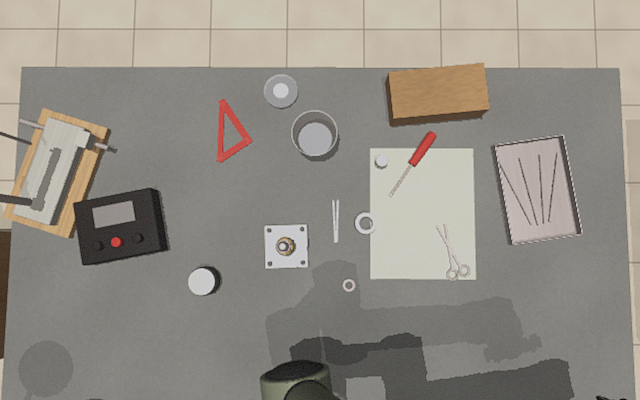

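```bash
sleep 1
```

```text
(no output)
```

View pics/top0c.png

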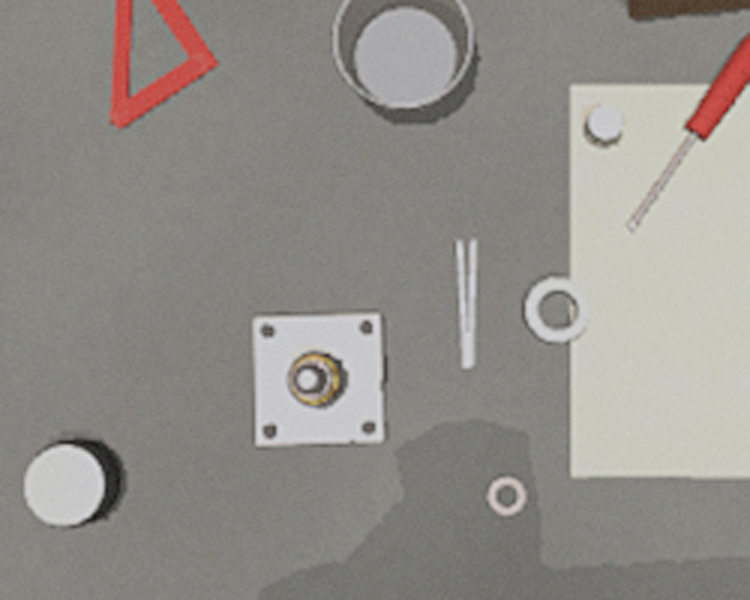

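The post foot is centred near (286.5, 246.7) in the top view and the ring near (365, 223). The ring is clear along x, and the forceps lie beside it at about (336, 221).

>>> jog_arm([
  {"xyz":[3.2,3.5,0],"rot":[0,0,0.186]},
  {"xyz":[3.2,3.5,0],"rot":[0,0,0.186]},
  {"xyz":[3.2,3.5,0],"rot":[0,0,0.186]},
  {"xyz":[3.2,3.5,0],"rot":[0,0,0.186]},
  {"xyz":[3.2,3.5,0],"rot":[0,0,0.186]},
  {"xyz":[3.2,3.5,0],"rot":[0,0,0.186]},
  {"xyz":[3.2,3.5,0],"rot":[0,0,0.186]},
  {"xyz":[3.2,3.5,0],"rot":[0,0,0.186]},
  {"xyz":[3.2,3.5,0],"rot":[0,0,0.186]},
  {"xyz":[3.2,3.5,0],"rot":[0,0,0.186]},
], claw=1)

```text
t: 2.3
ee_pos: [0.4816, -0.1698, 0.2575]
eef_rot: [52.2, 89.7, -3.8]
contact_force: [-0.1, -0.5, -0.1]
width: 0.0853
```

```bash
python3 - <<'E'
from plant import arm
s=arm.get_state();print(s["joint_pos"].round(1),s["ee_pos"].round(4),s["eef_rot"].round(1),s["t"])
E
```

```text
[-27.8  14.2 -17.   58.4   0.1  28.2] [ 0.4816 -0.1698  0.2575] [52.2 89.7 -3.8] 2.3
```

>>> jog_arm([
  {"xyz":[0.45,0.4,-0.5],"rot":[0,0,0.186]},
  {"xyz":[0.45,0.4,-0.5],"rot":[0,0,0.186]},
  {"xyz":[0.45,0.4,-0.5],"rot":[0,0,0.186]},
  {"xyz":[0.45,0.4,-0.5],"rot":[0,0,0.186]},
  {"xyz":[0.45,0.4,-0.5],"rot":[0,0,0.186]},
  {"xyz":[0.45,0.4,-0.5],"rot":[0,0,0.186]},
  {"xyz":[0.45,0.4,-0.5],"rot":[0,0,0.186]},
  {"xyz":[0.45,0.4,-0.5],"rot":[0,0,0.186]},
  {"xyz":[0.45,0.4,-0.5],"rot":[0,0,0.186]},
  {"xyz":[0.45,0.4,-0.5],"rot":[0,0,0.186]},
  {"xyz":[0.45,0.4,-0.5],"rot":[0,0,0.186]},
  {"xyz":[0.45,0.4,-0.5],"rot":[0,0,0.186]},
])

```text
t: 3.8
ee_pos: [0.5402, -0.1169, 0.1962]
eef_rot: [43.5, 89.6, 116.4]
contact_force: [-0.4, 0.2, 0.4]
width: 0.0853
```

```bash
python3 - <<'E'
from plant import arm
from h import *
import cv2
s=arm.get_state();print(s["joint_pos"].round(1),s["ee_pos"].round(4),s["t"], rot(s["eef_rot"]).round(3).tolist())
im=arm.get_image("wrist"); cv2.imwrite("pics/w1.png",im["pixels"][:,:,::-1])
for t in ["ring","post_tip"]:
    for d in arm.tip_of(im,t)[:2]:
        r,c=d["pixel"]; print(t,d["score"],d["pixel"],wplane(im,s,c,r,0 if t=="ring" else .114))
for d in arm.silhouettes(im,"ring")[:2]:
    e=d["extent"]; print("sil",d["score"],e)
    np.save("sil.npy",d["pixels"]); 
import pickle; pickle.dump((im,s),open("w1.pkl","wb"))
E
```

```text
[-20.   21.9 -15.6  52.8   0.3 -92.9] [ 0.5402 -0.1169  0.1962] 3.8 [[-0.003, -0.956, 0.294], [0.007, 0.294, 0.956], [-1.0, 0.005, 0.005]]
ring 0.65 [170.7, 331.1] [ 0.53147624 -0.12290319  0.        ]
```

View pics/w1.png

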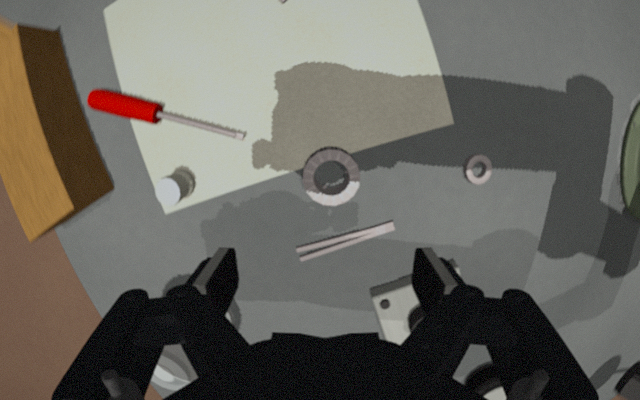

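The ring's ring-shaped outline is centred at about (331, 177) in the wrist picture; the forceps are at (346, 240) and the post foot shows partly behind the right finger. I'll overlay the projected circles to refine.

```bash
cat >> h.py <<'E'
def circ(c,r,z,n=90):
    a=np.linspace(0,2*np.pi,n); return [(c[0]+r*np.cos(t),c[1]+r*np.sin(t),z) for t in a]
E
python3 - <<'E'
from h import *
import cv2,pickle
im,s=pickle.load(open("w1.pkl","rb")); c=(0.5315,-0.1229)
a=im["pixels"][110:250,250:420,::-1].copy(); a=cv2.resize(a,None,fx=4,fy=4,interpolation=2)
for r,z,col in [(.027,.028,(0,0,255)),(.017,.028,(0,255,0)),(.027,0,(255,0,0))]:
    P=np.array([wproj(im,s,p) for p in circ(c,r,z)]); P=((P-[250,110])*4).astype(int)
    cv2.polylines(a,[P],False,col,1)
cv2.imwrite("pics/w1o.png",a)
E
```

```text
(no output)
```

View pics/w1o.png

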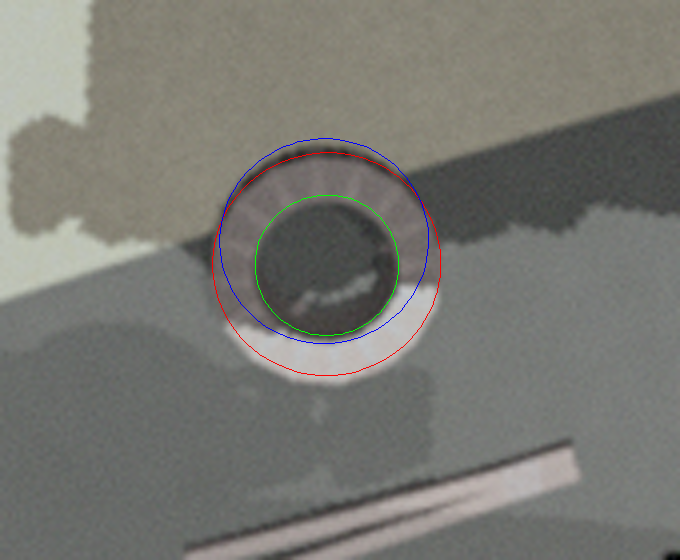

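>>> jog_arm([
  {"xyz":[-0.4,-0.25,-3.5],"rot":[-0.007,-0.003,0]},
  {"xyz":[-0.4,-0.22,-3.5],"rot":[0,0,0]},
  {"xyz":[0,0,-3.5]},
  {"xyz":[0,0,-2.5]},
  {"xyz":[0,0,-2]},
  {"xyz":[0,0,-0.8]},
  {"xyz":[0,0,0]},
])

```text
schema error: expected keys xyz, rot
```

```bash
python3 - <<'E'
from plant import arm
from h import *
import cv2
s=arm.get_state();print(s["joint_pos"].round(1),s["ee_pos"].round(4),s["t"], rot(s["eef_rot"]).round(3).tolist(),s["contact_force"],s["wrist_torque"])
im=arm.get_image("wrist"); cv2.imwrite("pics/w2.png",im["pixels"][:,:,::-1])
E
```

```text
[-20.   21.8 -15.7  52.8   0.3 -92.4] [ 0.5399 -0.117   0.1964] 4.0 [[-0.004, -0.953, 0.303], [0.007, 0.303, 0.953], [-1.0, 0.005, 0.005]] [-0.25132951 -0.91729937 -0.89498041] [ 0.01001888 -0.02360942  0.02083777]
```

View pics/w2.png

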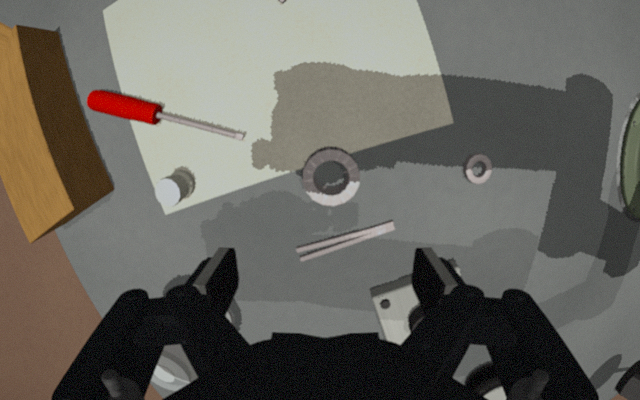

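The call was refused because rows without "rot" aren't accepted, so the arm did not move and the picture is the same as before. Sending it again with full rows.

>>> jog_arm([
  {"xyz":[-0.4,-0.25,-3.5],"rot":[-0.007,-0.003,0]},
  {"xyz":[-0.4,-0.22,-3.5],"rot":[0,0,0]},
  {"xyz":[0,0,-3.5],"rot":[0,0,0]},
  {"xyz":[0,0,-2.5],"rot":[0,0,0]},
  {"xyz":[0,0,-2],"rot":[0,0,0]},
  {"xyz":[0,0,-0.8],"rot":[0,0,0]},
  {"xyz":[0,0,0],"rot":[0,0,0]},
])

```text
t: 4.92
ee_pos: [0.5331, -0.1244, 0.0378]
eef_rot: [-100.5, 89.6, -29.0]
contact_force: [-0.6, -0.5, 0.3]
width: 0.0853
```

```bash
python3 - <<'E'
from plant import arm
from h import *
import cv2
s=arm.get_state();print(s["joint_pos"].round(1),s["ee_pos"].round(4),s["t"], rot(s["eef_rot"]).round(3).tolist(),s["contact_force"],s["wrist_torque"])
im=arm.get_image("wrist"); cv2.imwrite("pics/w3.png",im["pixels"][:,:,::-1])
E
```

```text
[-20.8  32.1 -26.6  30.9  -0.1 -92.3] [ 0.5331 -0.1244  0.0378] 4.925 [[0.007, -0.948, 0.317], [-0.004, 0.317, 0.948], [-1.0, -0.007, -0.001]] [-0.59151938 -0.45594456  0.33683332] [ 0.00444105 -0.00283558 -0.0127137 ]
```

View pics/w3.png

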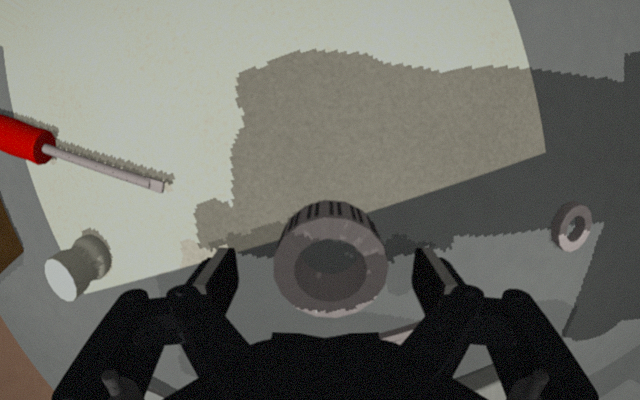

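The ring stands between the open fingers at (331, 262), about centred. Fine correction, then down and close.

>>> jog_arm([
  {"xyz":[-0.1,0.28,-0.5],"rot":[0.004,0.007,0]},
  {"xyz":[0,0,-0.4],"rot":[0,0,0]},
  {"xyz":[0,0,0],"rot":[0,0,0]},
])

```text
t: 5.35
ee_pos: [0.5339, -0.122, 0.0307]
eef_rot: [-87.2, 89.8, -15.7]
contact_force: [-0.4, 0.4, 0.0]
width: 0.0857
```

```bash
python3 - <<'E'
from plant import arm
from h import *
import cv2
s=arm.get_state();print(s["joint_pos"].round(1),s["ee_pos"].round(4),s["t"], rot(s["eef_rot"]).round(3).tolist(),s["contact_force"],s["wrist_torque"])
im=arm.get_image("wrist"); 
c=(0.532,-0.1216)
a=im["pixels"][150:350,200:460,::-1].copy(); a=cv2.resize(a,None,fx=3,fy=3,interpolation=2)
for r,z,col in [(.027,.028,(0,0,255)),(.017,.028,(0,255,0)),(.027,0,(255,0,0))]:
    P=np.array([wproj(im,s,p) for p in circ(c,r,z)]); P=((P-[200,150])*3).astype(int)
    cv2.polylines(a,[P],False,col,1)
cv2.imwrite("pics/w4.png",a)
E
```

```text
[-20.6  32.9 -26.6  30.4   0.  -92.1] [ 0.5339 -0.122   0.0307] 5.35 [[0.003, -0.948, 0.318], [-0.001, 0.318, 0.948], [-1.0, -0.003, 0.0]] [-0.38779025  0.3733862   0.04689451] [ 0.00434291  0.03388171 -0.01993321]
```

View pics/w4.png

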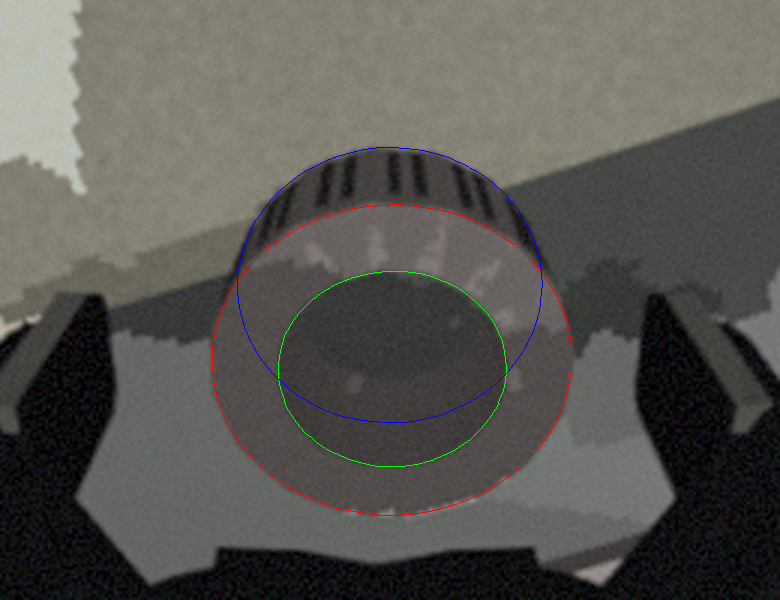

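```bash
python3 - <<'E'
from h import *
import pickle
im,s=pickle.load(open("w1.pkl","rb")); H=im["hand_eye"]
for x in [.0,.006,.012,.019,.025,.032]:
  for y in (.0425,.052): 
   for z in(-.011,.011):
    c=H[:3,:3].T@(np.array([x,y,z])-H[:3,3]); th=np.arctan2(np.hypot(c[0],c[1]),c[2]); a=np.arctan2(c[1],c[0])
    print(x,y,z,round(im["cx"]+im["fx"]*th*np.cos(a),1),round(im["cy"]+im["fy"]*th*np.sin(a),1))
E
```

```text
0.0 0.0425 -0.011 423.4 254.4
0.0 0.0425 0.011 417.1 295.9
0.0 0.052 -0.011 443.2 253.5
0.0 0.052 0.011 435.9 294.6
0.006 0.0425 -0.011 419.7 248.6
0.006 0.0425 0.011 414.0 289.2
0.006 0.052 -0.011 438.9 247.9
0.006 0.052 0.011 432.2 288.0
0.012 0.0425 -0.011 416.2 243.2
0.012 0.0425 0.011 411.1 282.8
0.012 0.052 -0.011 434.8 242.6
0.012 0.052 0.011 428.8 281.8
0.019 0.0425 -0.011 412.5 237.4
0.019 0.0425 0.011 407.8 275.9
0.019 0.052 -0.011 430.4 236.9
0.019 0.052 0.011 424.9 275.0
0.025 0.0425 -0.011 409.5 232.8
0.025 0.0425 0.011 405.2 270.3
0.025 0.052 -0.011 426.8 232.4
0.025 0.052 0.011 421.9 269.6
0.032 0.0425 -0.011 406.2 227.8
0.032 0.0425 0.011 402.4 264.3
0.032 0.052 -0.011 423.0 227.5
0.032 0.052 0.011 418.5 263.6
```

>>> jog_arm([
  {"xyz":[-0.15,0.05,-0.6],"rot":[0.001,0.003,0]},
  {"xyz":[0,0,0],"rot":[0,0,0]},
])

```text
t: 5.65
ee_pos: [0.5324, -0.1216, 0.0246]
eef_rot: [-75.5, 90.0, -4.0]
contact_force: [-0.7, -0.3, -0.0]
width: 0.0851
```

>>> jog_arm([
  {"xyz":[0,0,0],"rot":[0,0,0]},
  {"xyz":[0,0,0],"rot":[0,0,0]},
  {"xyz":[0,0,0],"rot":[0,0,0]},
  {"xyz":[0,0,0],"rot":[0,0,0]},
  {"xyz":[0,0,0],"rot":[0,0,0]},
  {"xyz":[0,0,0],"rot":[0,0,0]},
], claw=0, squeeze=40)

```text
t: 6.4
ee_pos: [0.5324, -0.1215, 0.0248]
eef_rot: [-72.1, 90.0, -0.7]
contact_force: [0.1, 1.0, -0.3]
width: 0.0533
```

```bash
python3 - <<'E'
from plant import arm
from h import *
import cv2
s=arm.get_state();print(s["joint_pos"].round(1),s["ee_pos"].round(4),s["t"], rot(s["eef_rot"]).round(3).tolist(),s["contact_force"],s["wrist_torque"],s["width"])
im=arm.get_image("wrist"); cv2.imwrite("pics/w5.png",im["pixels"][:,:,::-1])
E
```

```text
[-20.6  33.3 -26.8  29.8   0.  -92.1] [ 0.5324 -0.1215  0.0248] 6.4 [[0.0, -0.948, 0.318], [-0.0, 0.318, 0.948], [-1.0, -0.0, 0.0]] [ 0.12698585  1.0410414  -0.31941382] [ 0.00366865  0.06503194 -0.01863652] 0.05333190589685679
```

View pics/w5.png

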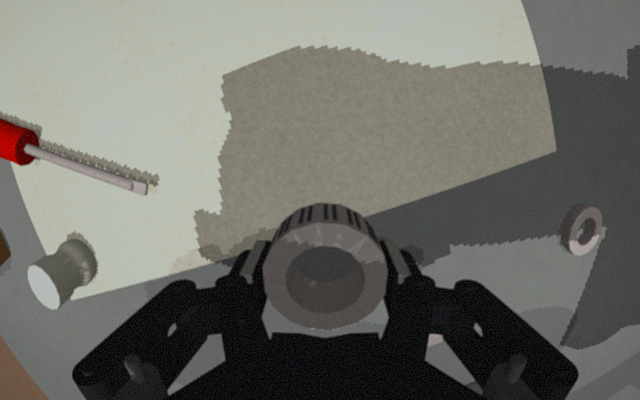

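>>> jog_arm([
  {"xyz":[0,0,2],"rot":[0,0,0]},
  {"xyz":[0,0,5],"rot":[0,0,0]},
  {"xyz":[0,0,5],"rot":[0,0,0.18]},
  {"xyz":[-1,2,3.5],"rot":[0,0,0.187]},
  {"xyz":[-1,2,0],"rot":[0,0,0.187]},
  {"xyz":[-1,2,0],"rot":[0,0,0.187]},
  {"xyz":[-1,2,0],"rot":[0,0,0.187]},
  {"xyz":[-1,2,0],"rot":[0,0,0.187]},
  {"xyz":[-1,2,0],"rot":[0,0,0.187]},
  {"xyz":[-1,2,0],"rot":[0,0,0.187]},
  {"xyz":[-1,2,0],"rot":[0,0,0.187]},
  {"xyz":[-1,2,0],"rot":[0,0,0.187]},
])

```text
t: 7.95
ee_pos: [0.4353, 0.0636, 0.1806]
eef_rot: [85.3, 89.7, -95.9]
contact_force: [1.6, 0.5, -2.3]
width: 0.0535
```

>>> jog_arm([
  {"xyz":[-1,2,0],"rot":[0,0,0.12]},
  {"xyz":[0,0,0],"rot":[0,0,0]},
  {"xyz":[0,0,0],"rot":[0,0,0]},
])

```text
t: 8.32
ee_pos: [0.422, 0.1034, 0.1799]
eef_rot: [83.5, 88.8, -91.8]
contact_force: [-0.1, -0.2, -1.5]
width: 0.0536
```

```bash
python3 - <<'E'
from plant import arm
from h import *
import cv2,pickle
s=arm.get_state();print(s["joint_pos"].round(1),s["ee_pos"].round(4),s["t"], rot(s["eef_rot"]).round(3).tolist(),s["contact_force"],s["wrist_torque"],s["width"])
im=arm.get_image("wrist"); cv2.imwrite("pics/w6.png",im["pixels"][:,:,::-1])
pickle.dump((im,s),open("w6.pkl","wb"))
for d in arm.tip_of(im,"post_tip")[:2]:
    r,c=d["pixel"]; print(d["score"],d["pixel"],wplane(im,s,c,r,.114))
E
```

```text
[   4.8   11.   -33.8   45.4   -1.1 -179.9] [0.422  0.1034 0.1799] 8.325 [[-0.001, 0.082, -0.997], [-0.02, -0.996, -0.082], [-1.0, 0.02, 0.002]] [-0.05602355 -0.15050338 -1.52263023] [ 0.0412056  -0.00473536 -0.01292   ] 0.05356199745457147
0.76 [147.3, 364.0] [0.47386113 0.08261664 0.114     ]
```

View pics/w6.png

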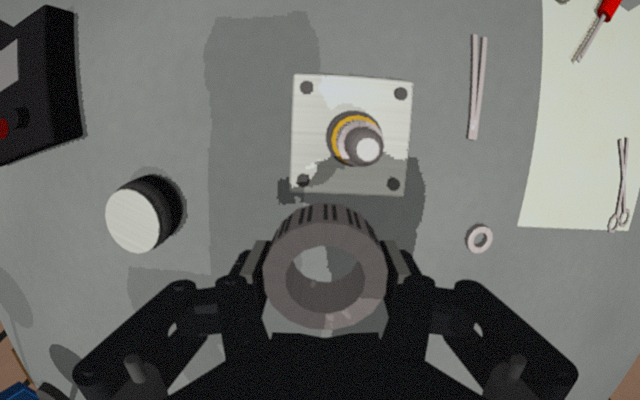

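The post's white top is at about (368, 149), with the foot's corners near (292, 73), (413, 81), (405, 196) and (290, 190). j6 sits at its limit, so the tool has tilted 1°. I'll fit the post position.

```bash
python3 - <<'E'
from h import *
import pickle,cv2
im,s=pickle.load(open("w6.pkl","rb"))
g=cv2.resize(im["pixels"][50:210,270:430,::-1],None,fx=3.75,fy=3.75,interpolation=2)
c=wplane(im,s,368,149,.114);print("top",c)
cor=[(292.5,73),(413,81),(405.5,196),(290,190)]
F=np.array([wplane(im,s,*p,.02) for p in cor]);print(F.round(4).tolist(),F.mean(0))
for cc,col in [(c,(0,0,255)),(F.mean(0),(255,0,0))]:
  for r,z in [(.007,.114),(.0125,.102),(.0235,.044)]:
    P=np.array([wproj(im,s,p) for p in circ(cc,r,z)]); cv2.polylines(g,[((P-[270,50]+.5)*3.75).astype(int)],False,col,1)
cv2.imwrite("pics/w6o.png",g)
E
```

```text
top [0.47306403 0.08008587 0.114     ]
[[0.5255, 0.137, 0.02], [0.5298, 0.0285, 0.02], [0.4214, 0.0222, 0.02], [0.4188, 0.1321, 0.02]] [0.47386053 0.07993314 0.02      ]
```

View pics/w6o.png

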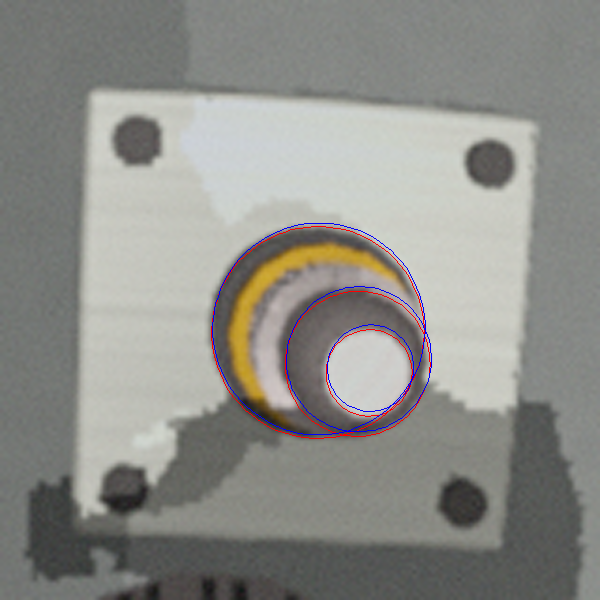

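```bash
python3 - <<'E'
from h import *
import pickle,cv2
im,s=pickle.load(open("w6.pkl","rb"))
g=cv2.resize(im["pixels"][190:350,240:410,::-1],None,fx=4,fy=4,interpolation=2)
Rt=rot(s["eef_rot"])
for r,x,col in [(.027,-.0032,(0,0,255)),(.017,-.0032,(0,255,0)),(.027,.0248,(255,0,0))]:
    P=np.array([wproj(im,s,s["ee_pos"]+Rt@np.array([x,p[0],p[1]])) for p in circ((0,0),r,0)]); cv2.polylines(g,[((P-[240,190]+.5)*4).astype(int)],False,col,1)
cv2.imwrite("pics/w6r.png",g)
E
```

```text
(no output)
```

View pics/w6r.png

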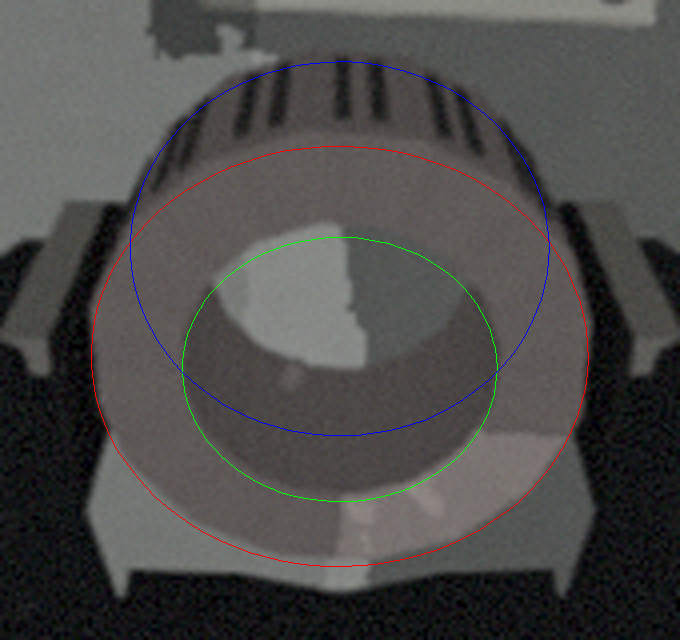

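The post axis fits at (0.4733, 0.0800). The ring sits about 1 mm towards −z_tool in the grip. Now moving over the post and straightening the tool.

>>> jog_arm([
  {"xyz":[2.5,-1.2,0],"rot":[0.02,0,-0.04]},
  {"xyz":[2.4,-1.1,0],"rot":[0,0,0]},
  {"xyz":[0,0,0],"rot":[0,0,0]},
  {"xyz":[0,0,0],"rot":[0,0,0]},
])

```text
t: 8.93
ee_pos: [0.4717, 0.0838, 0.1793]
eef_rot: [60.1, 89.6, -118.5]
contact_force: [0.1, 0.1, -1.8]
width: 0.0532
```

```bash
cat > st.py <<'E'
from plant import arm
from h import *
s=arm.get_state();M=rot(s["eef_rot"]);print("t",round(s["t"],2),"j",s["joint_pos"].round(1),"p",s["ee_pos"].round(4),"x_tool",M[:,0].round(4),"yang",np.degrees(np.arctan2(M[1,1],M[0,1])).round(1),"F",s["contact_force"].round(2),"T",s["wrist_torque"].round(3),"w",round(s["width"],4))
E
python3 st.py
```

```text
t 8.93 j [   1.4   15.5  -27.8   46.9   -0.3 -179.9] p [0.4717 0.0838 0.1793] x_tool [-0.0029 -0.0054 -1.    ] yang -88.6 F [ 0.05  0.1  -1.76] T [ 0.028  0.06  -0.026] w 0.0532
```

>>> jog_arm([
  {"xyz":[0.1,-0.38,-1.0],"rot":[0.005,-0.003,-0.1]},
  {"xyz":[0,0,-1.0],"rot":[0,0,0]},
  {"xyz":[0,0,0],"rot":[0,0,0]},
])

```text
t: 9.3
ee_pos: [0.4704, 0.0799, 0.1585]
eef_rot: [2.3, 89.9, 177.9]
contact_force: [-0.4, 0.4, -2.2]
width: 0.0531
```

```bash
python3 st.py
```

```text
t 9.3 j [   0.8   16.6  -29.8   43.7    0.  -174.8] p [0.4704 0.0799 0.1585] x_tool [-2.2e-03  1.0e-04 -1.0e+00] yang -94.4 F [-0.36  0.41 -2.19] T [-0.021 -0.016  0.007] w 0.0531
```

>>> jog_arm([
  {"xyz":[0.22,0.0,0],"rot":[0,-0.002,0]},
  {"xyz":[0,0,-0.8],"rot":[0,0,0]},
  {"xyz":[0,0,-0.8],"rot":[0,0,0]},
  {"xyz":[0,0,0],"rot":[0,0,0]},
])

```text
t: 9.8
ee_pos: [0.4727, 0.0804, 0.1418]
eef_rot: [-162.8, 90.0, 12.9]
contact_force: [0.1, -0.2, -2.8]
width: 0.0531
```

```bash
python3 - <<'E'
exec(open("st.py").read())
import cv2
im=arm.get_image("scene"); cv2.imwrite("pics/s2.png",cv2.resize(im["pixels"][110:230,240:380,::-1],None,fx=5,fy=5,interpolation=2))
im=arm.get_image("wrist"); cv2.imwrite("pics/w7.png",im["pixels"][:,:,::-1])
E
```

```text
t 9.8 j [   0.8   18.   -30.8   41.2    0.  -174.9] p [0.4727 0.0804 0.1418] x_tool [ 5.e-04  1.e-04 -1.e+00] yang -94.3 F [ 0.07 -0.25 -2.81] T [-0.058  0.03   0.011] w 0.0531
```

View pics/s2.png

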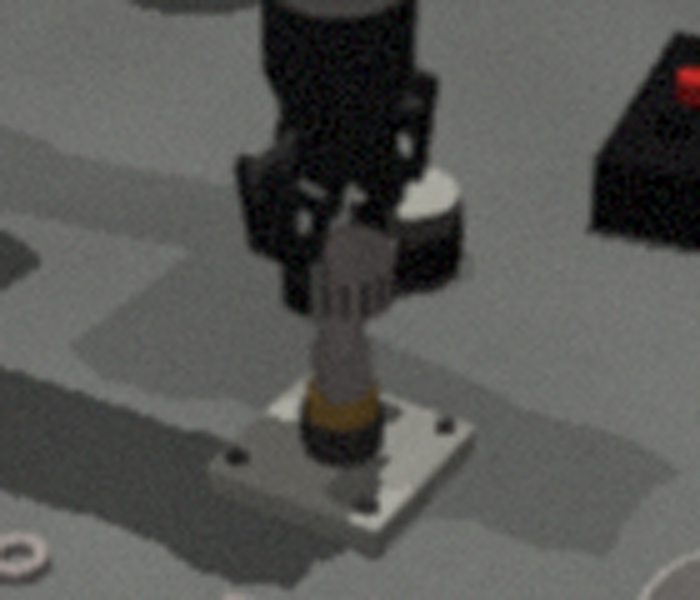

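View pics/w7.png

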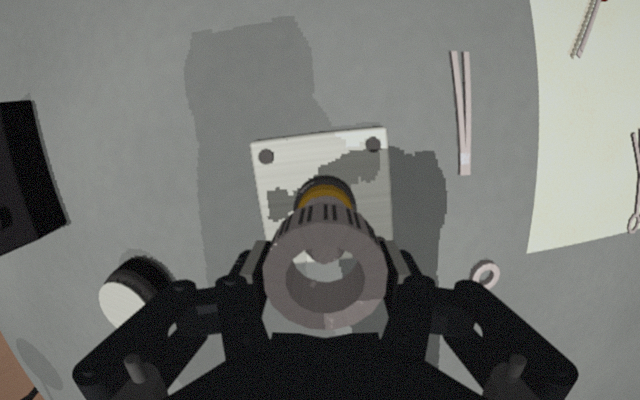

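The ring is lined up over the post tip, which shows in the bore at about (325, 245); the brass seat is at (325, 190). Going down gently.

>>> jog_arm([
  {"xyz":[0,0,-0.6],"rot":[0,0,0]},
  {"xyz":[0,0,-0.6],"rot":[0,0,0]},
  {"xyz":[0,0,-0.5],"rot":[0,0,0]},
  {"xyz":[0,0,0],"rot":[0,0,0]},
])

```text
t: 10.4
ee_pos: [0.4733, 0.0804, 0.1243]
eef_rot: [-171.1, 89.9, 4.7]
contact_force: [0.1, 0.1, -3.2]
width: 0.0534
```

```bash
python3 - <<'E'
exec(open("st.py").read())
import cv2
im=arm.get_image("wrist"); cv2.imwrite("pics/w8.png",cv2.resize(im["pixels"][150:350,220:440,::-1],None,fx=3,fy=3,interpolation=2))
E
```

```text
t 10.4 j [   0.8   19.3  -31.9   38.6    0.  -174.9] p [0.4733 0.0804 0.1243] x_tool [ 1.7e-03  1.0e-04 -1.0e+00] yang -94.3 F [ 0.13  0.1  -3.19] T [ 0.002  0.012 -0.012] w 0.0534
```

View pics/w8.png

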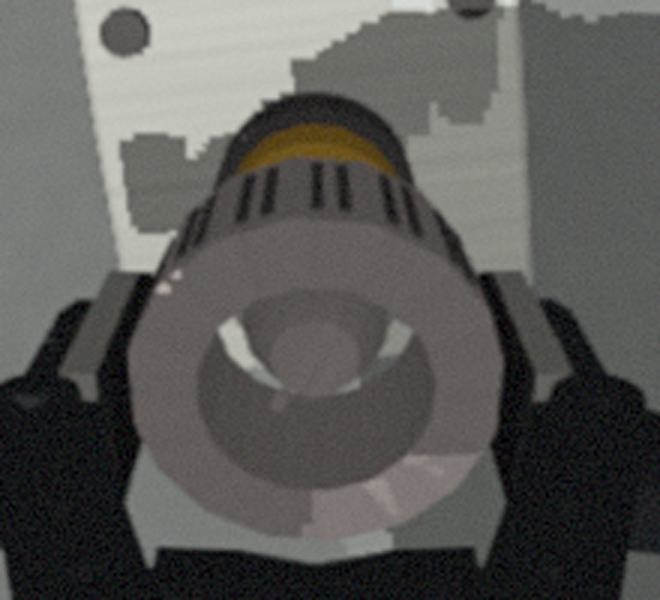

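>>> jog_arm([
  {"xyz":[-0.03,0,-0.4],"rot":[0,0.002,0]},
  {"xyz":[0,0,-0.4],"rot":[0,0,0]},
  {"xyz":[0,0,-0.3],"rot":[0,0,0]},
  {"xyz":[0,0,0],"rot":[0,0,0]},
])

```text
t: 10.95
ee_pos: [0.473, 0.0805, 0.1129]
eef_rot: [-66.7, 90.0, 109.0]
contact_force: [-0.4, 0.7, -2.6]
width: 0.0532
```

```bash
python3 st.py
```

```text
t 10.95 j [   0.8   20.3  -32.6   37.1    0.  -174.9] p [0.473  0.0805 0.1129] x_tool [-2.e-04  5.e-04 -1.e+00] yang -94.3 F [-0.36  0.7  -2.56] T [0.04  0.056 0.053] w 0.0532
```

>>> jog_arm([
  {"xyz":[0,0,-0.15],"rot":[0,0,0]},
  {"xyz":[0,0,-0.1],"rot":[0,0,0]},
])

```text
t: 11.2
ee_pos: [0.473, 0.0806, 0.1104]
eef_rot: [-82.8, 90.0, 92.9]
contact_force: [-1.0, -0.1, -1.7]
width: 0.0535
```

>>> jog_arm([
  {"xyz":[0,0,-0.15],"rot":[0,0,0]},
  {"xyz":[0,0,-0.1],"rot":[0,0,0]},
])

```text
t: 11.45
ee_pos: [0.4726, 0.0804, 0.1078]
eef_rot: [-4.5, 90.0, 171.2]
contact_force: [-0.9, -0.0, -1.6]
width: 0.053
```

>>> jog_arm([
  {"xyz":[0,0,-0.1],"rot":[0,0,0]},
  {"xyz":[0,0,-0.1],"rot":[0,0,0]},
])

```text
t: 11.7
ee_pos: [0.4725, 0.0805, 0.1056]
eef_rot: [-15.2, 89.9, 160.6]
contact_force: [-1.2, 0.2, -1.5]
width: 0.0534
```

>>> jog_arm([
  {"xyz":[-0.03,0,-0.1],"rot":[0,0,0]},
])

```text
t: 11.82
ee_pos: [0.4724, 0.0805, 0.1045]
eef_rot: [-25.2, 90.0, 150.5]
contact_force: [-0.8, -0.2, -1.2]
width: 0.0536
```

>>> jog_arm([
  {"xyz":[0,0,-0.1],"rot":[0,0,0]},
])

```text
t: 11.95
ee_pos: [0.4725, 0.0804, 0.1035]
eef_rot: [-30.9, 90.0, 144.9]
contact_force: [-0.9, -0.5, -1.6]
width: 0.0533
```

>>> jog_arm([
  {"xyz":[0,0,-0.1],"rot":[0,0,0]},
])

```text
t: 12.08
ee_pos: [0.4726, 0.0805, 0.1029]
eef_rot: [-56.3, 90.0, 119.4]
contact_force: [-3.7, 0.3, 10.1]
width: 0.0533
```

Touch at TCP z = 0.103 with Fz about +10 N, so the ring sits on the thread ends. Starting to turn clockwise at the thread's lead.

>>> jog_arm([
  {"xyz":[0,0,0],"rot":[0,0,-0.1]},
  {"xyz":[0,0,-0.03],"rot":[0,0,-0.15]},
  {"xyz":[0,0,-0.045],"rot":[0,0,-0.15]},
  {"xyz":[0,0,-0.045],"rot":[0,0,-0.15]},
])

```text
t: 12.58
ee_pos: [0.4724, 0.0803, 0.1018]
eef_rot: [56.1, 90.0, -160.6]
contact_force: [-1.6, 0.0, -1.3]
width: 0.0533
```

```bash
python3 st.py
```

```text
t 12.57 j [   0.8   21.2  -33.3   35.5   -0.  -142.4] p [0.4724 0.0803 0.1018] x_tool [-4.e-04 -2.e-04 -1.e+00] yang -126.8 F [-1.59  0.02 -1.29] T [0.06  0.22  0.048] w 0.0533
```

>>> jog_arm([
  {"xyz":[0,0,-0.05],"rot":[0,0,-0.18]},
  {"xyz":[0,0,-0.05],"rot":[0,0,-0.18]},
  {"xyz":[0,0,-0.05],"rot":[0,0,-0.18]},
  {"xyz":[0,0,-0.05],"rot":[0,0,-0.18]},
])

```text
t: 13.08
ee_pos: [0.4725, 0.0803, 0.0997]
eef_rot: [-15.8, 90.0, 84.8]
contact_force: [-0.2, -0.7, -1.8]
width: 0.0533
```

```bash
python3 st.py
```

```text
t 13.07 j [  0.8  21.4 -33.5  35.2   0.  -99.8] p [0.4725 0.0803 0.0997] x_tool [ 0.e+00  4.e-04 -1.e+00] yang -169.4 F [-0.24 -0.71 -1.82] T [ 0.019  0.166 -0.015] w 0.0533
```

```bash
python3 - <<'E'
from h import *
import pickle,cv2
im,s=pickle.load(open("w6.pkl","rb"))
out=[]
for z in (.057,.061,.065,.069):
    g=cv2.resize(im["pixels"][100:170,320:390,::-1],None,fx=5.5,fy=5.5,interpolation=2)
    P=np.array([wproj(im,s,p) for p in circ((.4733,.080),.02,z)]); cv2.polylines(g,[((P-[320,100]+.5)*5.5).astype(int)],False,(0,0,255),1)
    out.append(g)
cv2.imwrite("pics/seat.png",np.vstack([np.hstack(out[:2]),np.hstack(out[2:])])[:,:800])
E
```

```text
(no output)
```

View pics/seat.png

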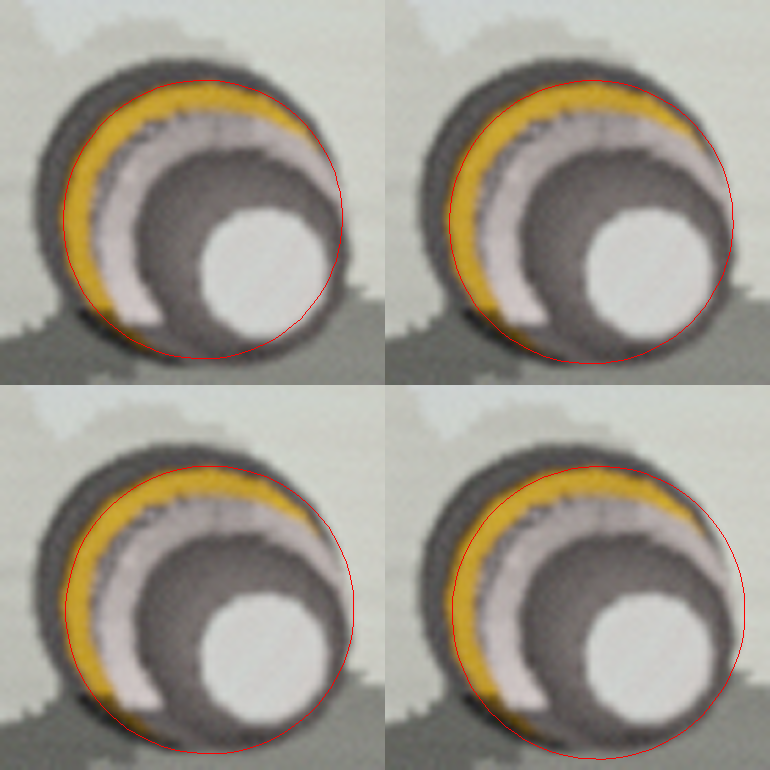

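>>> jog_arm([
  {"xyz":[0,0,-0.05],"rot":[0,0,-0.18]},
  {"xyz":[0,0,-0.05],"rot":[0,0,-0.18]},
  {"xyz":[0,0,-0.05],"rot":[0,0,-0.18]},
])

```text
t: 13.45
ee_pos: [0.4727, 0.0804, 0.0981]
eef_rot: [-47.3, 90.0, 21.3]
contact_force: [-1.2, 0.6, -1.2]
width: 0.0536
```

```bash
python3 st.py
```

```text
t 13.45 j [  0.8  21.5 -33.6  34.9   0.  -67.8] p [0.4727 0.0804 0.0981] x_tool [ 7.e-04  3.e-04 -1.e+00] yang 158.6 F [-1.24  0.55 -1.2 ] T [0.035 0.203 0.016] w 0.0536
```

>>> jog_arm([
  {"xyz":[0,0,-0.05],"rot":[0,0,-0.18]},
  {"xyz":[0,0,-0.05],"rot":[0,0,-0.18]},
  {"xyz":[0,0,-0.05],"rot":[0,0,-0.18]},
])

```text
t: 13.82
ee_pos: [0.4732, 0.0804, 0.0965]
eef_rot: [-49.8, 89.9, -13.2]
contact_force: [0.5, 0.8, -2.2]
width: 0.0533
```

```bash
python3 st.py
```

```text
t 13.82 j [  0.8  21.6 -33.6  34.6  -0.  -35.8] p [0.4732 0.0804 0.0965] x_tool [ 1.6e-03 -4.0e-04 -1.0e+00] yang 126.6 F [ 0.5   0.81 -2.19] T [-0.036  0.056  0.002] w 0.0533
```

>>> jog_arm([
  {"xyz":[-0.04,0,-0.05],"rot":[0,0.0015,-0.18]},
  {"xyz":[0,0,-0.05],"rot":[0,0,-0.18]},
])

```text
t: 14.08
ee_pos: [0.4734, 0.0803, 0.0955]
eef_rot: [-58.2, 89.9, -42.9]
contact_force: [-0.4, -0.2, -1.6]
width: 0.0532
```

```bash
python3 st.py
```

```text
t 14.07 j [  0.8  21.8 -33.6  34.6  -0.1 -14.4] p [0.4734 0.0803 0.0955] x_tool [ 9.e-04 -9.e-04 -1.e+00] yang 105.3 F [-0.45 -0.17 -1.63] T [-0.047  0.132 -0.036] w 0.0532
```

>>> jog_arm([
  {"xyz":[0,0,-0.05],"rot":[0,0,-0.18]},
  {"xyz":[0,0,-0.05],"rot":[0,0,-0.18]},
])

```text
t: 14.32
ee_pos: [0.4734, 0.0801, 0.0943]
eef_rot: [-67.7, 89.9, -73.8]
contact_force: [-1.5, -0.3, -1.2]
width: 0.0535
```

```bash
python3 st.py
```

```text
t 14.32 j [  0.8  21.9 -33.7  34.4  -0.1   6.9] p [0.4734 0.0801 0.0943] x_tool [ 5.0e-04 -1.6e-03 -1.0e+00] yang 83.9 F [-1.55 -0.29 -1.18] T [-0.054  0.195  0.043] w 0.0535
```

>>> jog_arm([
  {"xyz":[0,0,-0.05],"rot":[0,0,-0.18]},
  {"xyz":[0,0,-0.05],"rot":[0,0,-0.18]},
])

```text
t: 14.58
ee_pos: [0.4733, 0.0799, 0.0932]
eef_rot: [-72.2, 89.9, -99.6]
contact_force: [-1.2, -0.9, -0.7]
width: 0.0532
```

```bash
python3 st.py
```

```text
t 14.57 j [  0.8  22.  -33.7  34.3  -0.1  28.2] p [0.4733 0.0799 0.0932] x_tool [-4.0e-04 -2.3e-03 -1.0e+00] yang 62.6 F [-1.24 -0.9  -0.7 ] T [-0.085  0.199  0.029] w 0.0532
```

>>> jog_arm([
  {"xyz":[0,0,-0.05],"rot":[0.002,0,-0.18]},
  {"xyz":[0,0,-0.05],"rot":[0,0,-0.18]},
])

```text
t: 14.82
ee_pos: [0.4733, 0.0797, 0.0921]
eef_rot: [-92.4, 89.9, -141.1]
contact_force: [-1.6, -0.0, -1.0]
width: 0.0535
```

```bash
python3 st.py
```

```text
t 14.82 j [  0.8  22.1 -33.7  34.2  -0.   49.5] p [0.4733 0.0797 0.0921] x_tool [-8.e-04 -7.e-04 -1.e+00] yang 41.3 F [-1.57 -0.   -1.  ] T [-0.111  0.298 -0.018] w 0.0535
```

>>> jog_arm([
  {"xyz":[0,0,-0.05],"rot":[0,0,-0.18]},
  {"xyz":[0,0,-0.05],"rot":[0,0,-0.18]},
])

```text
t: 15.08
ee_pos: [0.473, 0.0795, 0.091]
eef_rot: [-88.9, 89.9, -159.0]
contact_force: [-0.1, -0.1, -0.3]
width: 0.0532
```

```bash
python3 st.py
```

```text
t 15.07 j [  0.7  22.2 -33.8  34.1  -0.   70.8] p [0.473  0.0795 0.091 ] x_tool [-1.5e-03 -6.0e-04 -1.0e+00] yang 20.0 F [-0.13 -0.07 -0.34] T [-0.034  0.331  0.008] w 0.0532
```

>>> jog_arm([
  {"xyz":[0,0,-0.05],"rot":[0,0,-0.18]},
  {"xyz":[0,0,-0.05],"rot":[0,0,-0.18]},
])

```text
t: 15.32
ee_pos: [0.4728, 0.0795, 0.09]
eef_rot: [-81.8, 89.9, -173.1]
contact_force: [-1.9, 0.3, 0.2]
width: 0.0533
```

```bash
python3 st.py
```

```text
t 15.32 j [  0.7  22.3 -33.9  34.   -0.   92.1] p [0.4728 0.0795 0.09  ] x_tool [-2.e-03 -2.e-04 -1.e+00] yang -1.4 F [-1.9   0.34  0.25] T [0.008 0.387 0.012] w 0.0533
```

>>> jog_arm([
  {"xyz":[0.02,0.03,-0.045],"rot":[0,-0.002,-0.18]},
  {"xyz":[0,0,-0.048],"rot":[0,0,-0.18]},
])

```text
t: 15.58
ee_pos: [0.4726, 0.0795, 0.0889]
eef_rot: [-29.6, 89.9, -142.3]
contact_force: [-1.8, -0.3, -1.0]
width: 0.0532
```

```bash
python3 st.py
```

```text
t 15.57 j [  0.7  22.3 -34.   33.7  -0.  113.4] p [0.4726 0.0795 0.0889] x_tool [-9.e-04 -7.e-04 -1.e+00] yang -22.7 F [-1.83 -0.25 -1.  ] T [-0.042  0.369  0.025] w 0.0532
```

>>> jog_arm([
  {"xyz":[0,0,-0.048],"rot":[0,0,-0.18]},
  {"xyz":[0,0,-0.048],"rot":[0,0,-0.18]},
])

```text
t: 15.82
ee_pos: [0.4723, 0.0795, 0.0879]
eef_rot: [-33.2, 89.9, -167.2]
contact_force: [-1.9, 0.4, -0.7]
width: 0.0531
```

```bash
python3 st.py
```

```text
t 15.82 j [  0.7  22.4 -34.1  33.6  -0.  134.7] p [0.4723 0.0795 0.0879] x_tool [-1.7e-03 -4.0e-04 -1.0e+00] yang -44.0 F [-1.85  0.36 -0.73] T [ 0.115  0.319 -0.009] w 0.0531
```

>>> jog_arm([
  {"xyz":[0,0,-0.048],"rot":[0,0,-0.18]},
  {"xyz":[0,0,-0.048],"rot":[0,0,-0.18]},
])

```text
t: 16.08
ee_pos: [0.472, 0.0796, 0.0868]
eef_rot: [-37.1, 89.9, 167.6]
contact_force: [-1.3, -0.3, -0.7]
width: 0.0532
```

```bash
python3 st.py
```

```text
t 16.07 j [  0.7  22.5 -34.2  33.5   0.  156. ] p [0.472  0.0796 0.0868] x_tool [-2.2e-03  5.0e-04 -1.0e+00] yang -65.3 F [-1.28 -0.29 -0.69] T [0.121 0.281 0.008] w 0.0532
```

>>> jog_arm([
  {"xyz":[0.05,0.03,-0.045],"rot":[0,-0.002,-0.15]},
  {"xyz":[0,0,0],"rot":[0,0,0]},
])

```text
t: 16.32
ee_pos: [0.4723, 0.08, 0.0863]
eef_rot: [-84.1, 89.9, 111.8]
contact_force: [-0.7, 1.3, -1.7]
width: 0.0531
```

```bash
python3 st.py
```

```text
t 16.32 j [ 7.000e-01  2.250e+01 -3.420e+01  3.330e+01  1.000e-01  1.649e+02] p [0.4723 0.08   0.0863] x_tool [-4.e-04  1.e-03 -1.e+00] yang -74.1 F [-0.68  1.31 -1.66] T [ 0.197  0.18  -0.045] w 0.0531
```

>>> jog_arm([
  {"xyz":[0,0,0],"rot":[0,0,0]},
  {"xyz":[0,0,0],"rot":[0,0,0]},
  {"xyz":[0,0,0],"rot":[0,0,0]},
  {"xyz":[0,0,0],"rot":[0,0,0]},
  {"xyz":[0,0,0],"rot":[0,0,0]},
], claw=1)

```text
t: 16.95
ee_pos: [0.4744, 0.0798, 0.0872]
eef_rot: [172.4, 89.8, 8.5]
contact_force: [1.0, -0.6, -0.1]
width: 0.0855
```

```bash
python3 - <<'E'
exec(open("st.py").read())
import cv2,pickle
im=arm.get_image("wrist"); cv2.imwrite("pics/w9.png",cv2.resize(im["pixels"][150:350,200:460,::-1],None,fx=3,fy=3,interpolation=2))
pickle.dump((im,s),open("w9.pkl","wb"))
E
```

```text
t 16.95 j [  0.7  22.5 -34.1  33.2   0.  164.6] p [0.4744 0.0798 0.0872] x_tool [ 3.5e-03  5.0e-04 -1.0e+00] yang -73.9 F [ 0.95 -0.59 -0.13] T [ 0.114 -0.012 -0.062] w 0.0855
```

View pics/w9.png

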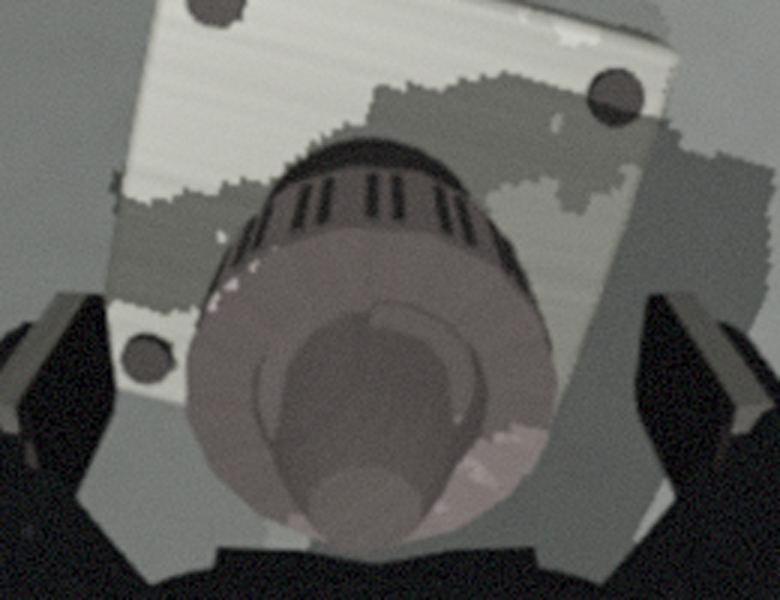

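```bash
python3 - <<'E'
from h import *
import pickle,cv2
im,s=pickle.load(open("w9.pkl","rb"))
out=[]
for zu in (.058,.060,.062,.064):
    g=cv2.resize(im["pixels"][190:350,250:400,::-1],None,fx=2.5,fy=2.5,interpolation=2)
    for r,z,col in [(.027,zu+.028,(0,0,255)),(.027,zu,(255,0,0)),(.007,.114,(0,255,0))]:
        P=np.array([wproj(im,s,p) for p in circ((.4733,.080),r,z)]); cv2.polylines(g,[((P-[250,190]+.5)*2.5).astype(int)],False,col,1)
    out.append(g[:300])
cv2.imwrite("pics/w9o.png",np.vstack([np.hstack(out[:2]),np.hstack(out[2:])]))
E
```

```text
(no output)
```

View pics/w9o.png

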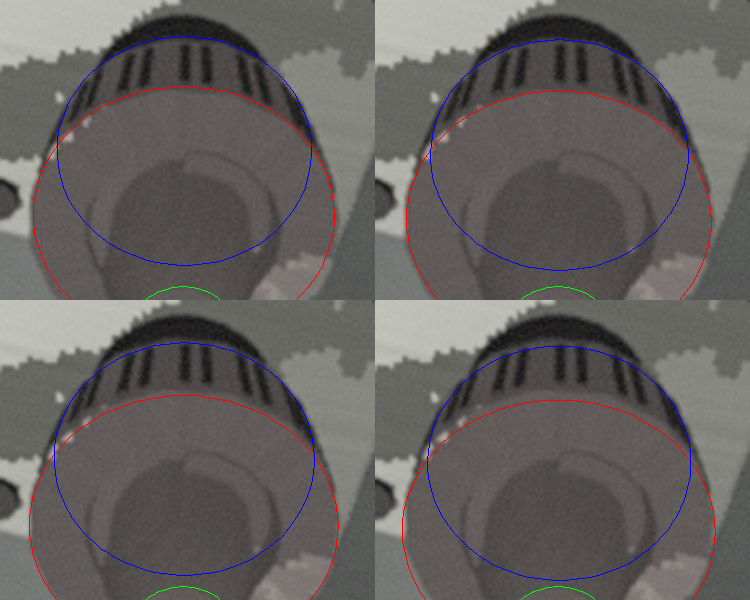

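The ring sits upright on the thread, with its underside fitting about 0.059–0.060, and no seat touch so far (Tz about 0). Turning the open gripper back for a new grip.

>>> jog_arm([
  {"xyz":[-0.1,0,0],"rot":[0,0.0035,0.18]},
  {"xyz":[0,0,0],"rot":[0,0,0.187]},
  {"xyz":[0,0,0],"rot":[0,0,0.187]},
  {"xyz":[0,0,0],"rot":[0,0,0.187]},
  {"xyz":[0,0,0],"rot":[0,0,0.187]},
  {"xyz":[0,0,0],"rot":[0,0,0.187]},
  {"xyz":[0,0,0],"rot":[0,0,0.187]},
  {"xyz":[0,0,0],"rot":[0,0,0.187]},
  {"xyz":[0,0,0],"rot":[0,0,0.187]},
  {"xyz":[0,0,0],"rot":[0,0,0.187]},
  {"xyz":[0,0,0],"rot":[0,0,0.187]},
  {"xyz":[0,0,0],"rot":[0,0,0.187]},
])

```text
t: 18.5
ee_pos: [0.4732, 0.0798, 0.0871]
eef_rot: [-94.4, 89.9, -129.4]
contact_force: [0.8, 0.2, 0.1]
width: 0.0853
```

```bash
python3 st.py
```

```text
t 18.5 j [  0.8  22.5 -34.   33.5  -0.   35.8] p [0.4732 0.0798 0.0871] x_tool [-7.e-04 -9.e-04 -1.e+00] yang 55.0 F [0.76 0.16 0.12] T [ 0.047  0.022 -0.012] w 0.0853
```

>>> jog_arm([
  {"xyz":[0,0.02,-0.05],"rot":[0,0,0.187]},
  {"xyz":[0,0,-0.05],"rot":[0,0,0.187]},
  {"xyz":[0,0,-0.05],"rot":[0,0,0.187]},
  {"xyz":[0,0,-0.05],"rot":[0,0,0.187]},
  {"xyz":[0,0,-0.05],"rot":[0,0,0.187]},
  {"xyz":[0,0,0],"rot":[0,0,0.187]},
  {"xyz":[0,0,0],"rot":[0,0,0.187]},
  {"xyz":[0,0,0],"rot":[0,0,0.187]},
  {"xyz":[0,0,0],"rot":[0,0,0.187]},
  {"xyz":[0,0,0],"rot":[0,0,0.187]},
  {"xyz":[0,0,0],"rot":[0,0,0.187]},
  {"xyz":[0,0,0],"rot":[0,0,0]},
])

```text
t: 20.0
ee_pos: [0.473, 0.0799, 0.0843]
eef_rot: [-109.9, 89.9, -26.9]
contact_force: [-0.1, 0.3, -0.5]
width: 0.0851
```

```bash
python3 - <<'E'
exec(open("st.py").read())
import cv2,pickle
im=arm.get_image("wrist"); pickle.dump((im,s),open("w10.pkl","wb"))
out=[]
for zu in (.058,.060):
    g=cv2.resize(im["pixels"][190:350,250:400,::-1],None,fx=2.6,fy=2.6,interpolation=2)
    for r,z,col in [(.027,zu+.028,(0,0,255)),(.027,zu,(255,0,0)),(.007,.114,(0,255,0))]:
        P=np.array([wproj(im,s,p) for p in circ((.4733,.080),r,z)]); cv2.polylines(g,[((P-[250,190]+.5)*2.6).astype(int)],False,col,1)
    out.append(g)
cv2.imwrite("pics/w10o.png",np.hstack(out))
E
```

```text
t 20.0 j [  0.8  22.7 -34.3  32.9  -0.  -82.3] p [0.473  0.0799 0.0843] x_tool [ 9.e-04 -5.e-04 -1.e+00] yang 173.0 F [-0.13  0.28 -0.54] T [-0.015  0.025 -0.039] w 0.0851
```

View pics/w10o.png

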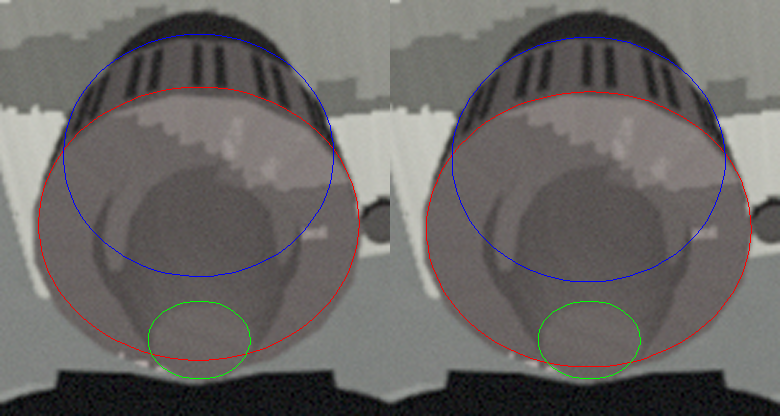

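>>> jog_arm([
  {"xyz":[0.03,0.06,0],"rot":[0,0,0]},
  {"xyz":[0,0,0],"rot":[0,0,0]},
])

```text
t: 20.3
ee_pos: [0.4734, 0.0806, 0.0843]
eef_rot: [-107.0, 89.9, -24.2]
contact_force: [0.3, 0.6, 0.3]
width: 0.0854
```

>>> jog_arm([
  {"xyz":[0,0,0],"rot":[0,0,0]},
  {"xyz":[0,0,0],"rot":[0,0,0]},
  {"xyz":[0,0,0],"rot":[0,0,0]},
  {"xyz":[0,0,0],"rot":[0,0,0]},
  {"xyz":[0,0,0],"rot":[0,0,0]},
  {"xyz":[0,0,0],"rot":[0,0,0]},
], claw=0, squeeze=40)

```text
t: 21.05
ee_pos: [0.473, 0.0808, 0.0845]
eef_rot: [-103.8, 90.0, -21.1]
contact_force: [-0.8, 0.8, 1.2]
width: 0.0536
```

```bash
python3 st.py
```

```text
t 21.05 j [  0.9  22.7 -34.2  33.   -0.  -81.9] p [0.473  0.0808 0.0845] x_tool [ 4.e-04 -1.e-04 -1.e+00] yang 172.7 F [-0.76  0.79  1.21] T [ 0.044  0.109 -0.041] w 0.0536
```

>>> jog_arm([
  {"xyz":[0,0,-0.03],"rot":[0,0,-0.1]},
])

```text
t: 21.18
ee_pos: [0.4729, 0.0804, 0.0843]
eef_rot: [-159.2, 89.9, -82.4]
contact_force: [-1.3, -1.1, 2.7]
width: 0.0533
```

```bash
python3 st.py
```

```text
t 21.18 j [  0.9  22.7 -34.3  33.   -0.1 -76. ] p [0.4729 0.0804 0.0843] x_tool [ 2.0e-04 -1.2e-03 -1.0e+00] yang 166.8 F [-1.26 -1.13  2.74] T [-0.251  0.311 -0.013] w 0.0533
```

>>> jog_arm([
  {"xyz":[0,0,-0.03],"rot":[0,0,-0.1]},
])

```text
t: 21.3
ee_pos: [0.4726, 0.0803, 0.084]
eef_rot: [-179.4, 89.9, -108.4]
contact_force: [-0.8, -0.6, 2.1]
width: 0.0533
```

```bash
python3 st.py
```

```text
t 21.3 j [  0.9  22.8 -34.3  33.   -0.1 -70.1] p [0.4726 0.0803 0.084 ] x_tool [-5.0e-04 -1.5e-03 -1.0e+00] yang 160.9 F [-0.76 -0.64  2.08] T [0.048 0.368 0.063] w 0.0533
```

>>> jog_arm([
  {"xyz":[0.02,0,-0.03],"rot":[0.001,0,-0.12]},
])

```text
t: 21.42
ee_pos: [0.4725, 0.0801, 0.0837]
eef_rot: [150.4, 89.9, -145.8]
contact_force: [-1.9, -1.3, 1.8]
width: 0.0533
```

```bash
python3 st.py
```

```text
t 21.43 j [  0.8  22.8 -34.3  33.   -0.  -63. ] p [0.4725 0.0801 0.0837] x_tool [-1.2e-03 -8.0e-04 -1.0e+00] yang 153.8 F [-1.88 -1.35  1.83] T [-0.086  0.287  0.038] w 0.0533
```

>>> jog_arm([
  {"xyz":[0,0,-0.03],"rot":[0,0,-0.12]},
])

```text
t: 21.55
ee_pos: [0.4723, 0.0801, 0.0833]
eef_rot: [145.6, 89.9, -157.7]
contact_force: [-0.2, 0.8, 2.5]
width: 0.0538
```

```bash
python3 st.py
```

```text
t 21.55 j [  0.8  22.8 -34.3  33.   -0.  -55.9] p [0.4723 0.0801 0.0833] x_tool [-1.7e-03 -7.0e-04 -1.0e+00] yang 146.7 F [-0.24  0.79  2.5 ] T [0.065 0.264 0.066] w 0.0538
```

>>> jog_arm([
  {"xyz":[0,0,-0.03],"rot":[0,0,-0.12]},
])

```text
t: 21.68
ee_pos: [0.4721, 0.0801, 0.083]
eef_rot: [135.8, 89.9, -174.6]
contact_force: [-0.2, 0.4, 1.0]
width: 0.0531
```

```bash
python3 st.py
```

```text
t 21.68 j [  0.8  22.9 -34.3  32.9  -0.  -48.8] p [0.4721 0.0801 0.083 ] x_tool [-2.1e-03 -2.0e-04 -1.0e+00] yang 139.6 F [-0.22  0.42  1.  ] T [0.072 0.228 0.08 ] w 0.0531
```

>>> jog_arm([
  {"xyz":[0,0,-0.03],"rot":[0,0,-0.12]},
])

```text
t: 21.8
ee_pos: [0.472, 0.0801, 0.0826]
eef_rot: [138.0, 89.9, -179.5]
contact_force: [-1.3, -0.1, 2.2]
width: 0.053
```

```bash
python3 st.py
```

```text
t 21.8 j [  0.8  22.9 -34.4  32.9   0.  -41.7] p [0.472  0.0801 0.0826] x_tool [-0.0024 -0.     -1.    ] yang 132.5 F [-1.27 -0.07  2.21] T [0.06  0.221 0.034] w 0.053
```

>>> jog_arm([
  {"xyz":[0.05,0,-0.03],"rot":[0,-0.002,-0.12]},
])

```text
t: 21.92
ee_pos: [0.4723, 0.0801, 0.0823]
eef_rot: [143.1, 89.9, 178.5]
contact_force: [-0.8, -1.1, 2.8]
width: 0.0538
```

```bash
python3 st.py
```

```text
t 21.93 j [  0.8  22.9 -34.4  32.7   0.  -34.6] p [0.4723 0.0801 0.0823] x_tool [-9.e-04  0.e+00 -1.e+00] yang 125.4 F [-0.8  -1.06  2.75] T [0.01  0.271 0.049] w 0.0538
```

>>> jog_arm([
  {"xyz":[0,0,-0.03],"rot":[0,0,-0.12]},
])

```text
t: 22.05
ee_pos: [0.4721, 0.0801, 0.0819]
eef_rot: [139.1, 89.9, 167.4]
contact_force: [-1.7, 1.1, 2.2]
width: 0.053
```

```bash
python3 st.py
```

```text
t 22.05 j [  0.8  22.9 -34.5  32.7   0.  -27.5] p [0.4721 0.0801 0.0819] x_tool [-1.2e-03  3.0e-04 -1.0e+00] yang 118.3 F [-1.73  1.1   2.19] T [0.151 0.238 0.06 ] w 0.053
```

>>> jog_arm([
  {"xyz":[0,0,-0.03],"rot":[0,0,-0.12]},
])

```text
t: 22.18
ee_pos: [0.4724, 0.0801, 0.0819]
eef_rot: [121.1, 90.0, 142.3]
contact_force: [-1.8, 0.2, 6.0]
width: 0.0536
```

```bash
python3 st.py
```

```text
t 22.18 j [  0.8  22.9 -34.4  32.7   0.  -20.4] p [0.4724 0.0801 0.0819] x_tool [-6.e-04  4.e-04 -1.e+00] yang 111.2 F [-1.78  0.16  5.96] T [0.044 0.07  0.098] w 0.0536
```

>>> jog_arm([
  {"xyz":[0,0,-0.03],"rot":[0,0,-0.12]},
])

```text
t: 22.3
ee_pos: [0.4728, 0.0801, 0.0819]
eef_rot: [37.3, 90.0, 51.5]
contact_force: [-0.2, -0.3, 5.0]
width: 0.0531
```

```bash
python3 st.py
```

```text
t 22.3 j [  0.8  22.9 -34.4  32.6   0.  -13.3] p [0.4728 0.0801 0.0819] x_tool [ 4.e-04  4.e-04 -1.e+00] yang 104.1 F [-0.24 -0.32  4.98] T [0.02  0.148 0.042] w 0.0531
```

Descent stopped at TCP z = 0.0819 from j6 ≈ −27°. That is first touch, and the ring is now taking up its play. Continuing in small turns until the torque steps up.

>>> jog_arm([
  {"xyz":[0,0,0],"rot":[0,0,-0.1]},
])

```text
t: 22.42
ee_pos: [0.4729, 0.0801, 0.0819]
eef_rot: [20.0, 90.0, 28.2]
contact_force: [-0.2, 0.1, -0.8]
width: 0.0532
```

```bash
python3 st.py
```

```text
t 22.43 j [  0.8  22.9 -34.4  32.6   0.   -7.4] p [0.4729 0.0801 0.0819] x_tool [ 7.e-04  4.e-04 -1.e+00] yang 98.2 F [-0.21  0.09 -0.84] T [ 0.057  0.084 -0.003] w 0.0532
```

>>> jog_arm([
  {"xyz":[0,0,0],"rot":[0,0,-0.1]},
])

```text
t: 22.55
ee_pos: [0.4729, 0.0801, 0.0819]
eef_rot: [18.3, 90.0, 20.6]
contact_force: [-1.1, -0.0, 1.7]
width: 0.0534
```

```bash
python3 st.py
```

```text
t 22.55 j [  0.8  22.9 -34.4  32.6   0.   -1.5] p [0.4729 0.0801 0.0819] x_tool [ 7.e-04  3.e-04 -1.e+00] yang 92.3 F [-1.11 -0.03  1.66] T [0.015 0.146 0.096] w 0.0534
```

>>> jog_arm([
  {"xyz":[0,0,-0.01],"rot":[0,0,-0.1]},
])

```text
t: 22.68
ee_pos: [0.4729, 0.0801, 0.0819]
eef_rot: [7.9, 90.0, 4.3]
contact_force: [-1.2, -0.3, 3.6]
width: 0.0536
```

```bash
python3 st.py
```

```text
t 22.68 j [  0.8  22.9 -34.4  32.6   0.    4.4] p [0.4729 0.0801 0.0819] x_tool [ 6.e-04  0.e+00 -1.e+00] yang 86.4 F [-1.19 -0.31  3.59] T [-0.046  0.285  0.302] w 0.0536
```

>>> jog_arm([
  {"xyz":[0,0,-0.02],"rot":[0,0,-0.12]},
  {"xyz":[0,0,-0.03],"rot":[0,0,-0.12]},
])

```text
t: 22.92
ee_pos: [0.4726, 0.0801, 0.0814]
eef_rot: [-55.6, 90.0, -73.3]
contact_force: [-0.7, 0.1, 2.3]
width: 0.0532
```

```bash
python3 st.py
```

```text
t 22.93 j [  0.8  23.  -34.5  32.5  -0.   18.5] p [0.4726 0.0801 0.0814] x_tool [ 1.e-04 -3.e-04 -1.e+00] yang 72.3 F [-0.73  0.06  2.25] T [-0.016  0.106  0.334] w 0.0532
```

>>> jog_arm([
  {"xyz":[0,0,-0.03],"rot":[0,0,-0.12]},
  {"xyz":[0,0,-0.03],"rot":[0,0,-0.12]},
])

```text
t: 23.18
ee_pos: [0.4724, 0.0801, 0.0807]
eef_rot: [-82.9, 90.0, -114.7]
contact_force: [-1.1, -0.7, 1.8]
width: 0.0535
```

```bash
python3 st.py
```

```text
t 23.18 j [  0.8  23.  -34.5  32.5  -0.   32.6] p [0.4724 0.0801 0.0807] x_tool [-2.e-04 -5.e-04 -1.e+00] yang 58.2 F [-1.08 -0.74  1.75] T [-0.025  0.21   0.301] w 0.0535
```

>>> jog_arm([
  {"xyz":[0.02,0,-0.033],"rot":[0,0,-0.12]},
  {"xyz":[0,0,-0.033],"rot":[0,0,-0.12]},
  {"xyz":[0,0,-0.033],"rot":[0,0,-0.12]},
  {"xyz":[0,0,-0.033],"rot":[0,0,-0.12]},
])

```text
t: 23.68
ee_pos: [0.4725, 0.0801, 0.0794]
eef_rot: [-62.0, 89.9, -122.0]
contact_force: [-1.1, -0.5, 2.1]
width: 0.0531
```

```bash
python3 st.py
```

```text
t 23.68 j [  0.8  23.2 -34.5  32.3  -0.1  60.8] p [0.4725 0.0801 0.0794] x_tool [-7.0e-04 -1.2e-03 -1.0e+00] yang 30.0 F [-1.08 -0.45  2.05] T [0.007 0.092 0.423] w 0.0531
```

>>> jog_arm([
  {"xyz":[0,0,-0.033],"rot":[0,0,-0.12]},
  {"xyz":[0,0,-0.033],"rot":[0,0,-0.12]},
  {"xyz":[0,0,-0.033],"rot":[0,0,-0.12]},
  {"xyz":[0,0,-0.033],"rot":[0,0,-0.12]},
])

```text
t: 24.18
ee_pos: [0.4722, 0.08, 0.078]
eef_rot: [-49.8, 89.9, -138.0]
contact_force: [-0.8, 0.1, 1.2]
width: 0.0535
```

```bash
python3 st.py
```

```text
t 24.18 j [  0.8  23.3 -34.6  32.2  -0.1  88.9] p [0.4722 0.08   0.078 ] x_tool [-0.0018 -0.0016 -1.    ] yang 1.9 F [-0.76  0.1   1.18] T [-0.044  0.164  0.5  ] w 0.0535
```

>>> jog_arm([
  {"xyz":[0.05,0,-0.025],"rot":[0.001,-0.001,-0.09]},
  {"xyz":[0,0,0],"rot":[0,0,0]},
])

```text
t: 24.42
ee_pos: [0.4723, 0.0799, 0.0776]
eef_rot: [-59.0, 89.9, -152.3]
contact_force: [-0.1, -0.2, 1.1]
width: 0.0535
```

```bash
python3 st.py
```

```text
t 24.43 j [  0.8  23.3 -34.6  32.1  -0.1  94.1] p [0.4723 0.0799 0.0776] x_tool [-1.7e-03 -9.0e-04 -1.0e+00] yang -3.3 F [-0.05 -0.2   1.07] T [ 0.07  -0.035  0.053] w 0.0535
```

>>> jog_arm([
  {"xyz":[0,0,0],"rot":[0,0,0]},
  {"xyz":[0,0,0],"rot":[0,0,0]},
  {"xyz":[0,0,0],"rot":[0,0,0]},
  {"xyz":[0,0,0],"rot":[0,0,0]},
  {"xyz":[0,0,0],"rot":[0,0,0]},
  {"xyz":[0,0,0],"rot":[0,0,0]},
], claw=1)

```text
t: 25.18
ee_pos: [0.4728, 0.0798, 0.0775]
eef_rot: [-37.0, 89.9, -130.2]
contact_force: [0.1, -0.1, -0.4]
width: 0.0854
```

```bash
python3 - <<'E'
exec(open("st.py").read())
import cv2,pickle
im=arm.get_image("wrist"); pickle.dump((im,s),open("w11.pkl","wb"))
cv2.imwrite("pics/w11.png",cv2.resize(im["pixels"][150:350,200:460,::-1],None,fx=3,fy=3,interpolation=2))
E
```

```text
t 25.18 j [  0.8  23.4 -34.6  32.1  -0.1  94. ] p [0.4728 0.0798 0.0775] x_tool [-9.0e-04 -1.1e-03 -1.0e+00] yang -3.2 F [ 0.13 -0.11 -0.37] T [ 0.014 -0.017  0.022] w 0.0854
```

View pics/w11.png

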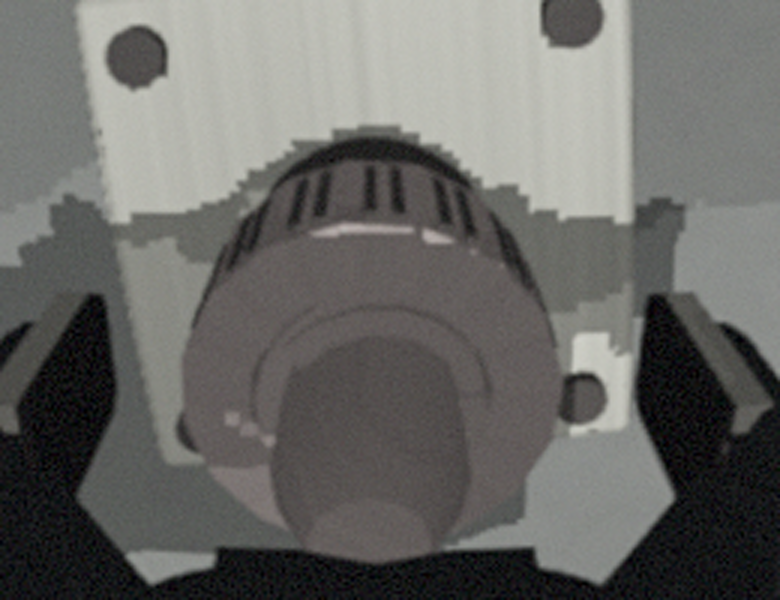

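The ring is on the post, between the open fingers and untouched. Retreating straight up, then checking the height.

>>> jog_arm([
  {"xyz":[0,0,1.5],"rot":[0,0,0]},
  {"xyz":[0,0,3],"rot":[0,0,0]},
  {"xyz":[0,0,4],"rot":[0,0,0]},
  {"xyz":[-3,0,2],"rot":[0,0,0]},
  {"xyz":[-3,0,0],"rot":[0,0,0]},
  {"xyz":[0,0,0],"rot":[0,0,0]},
  {"xyz":[0,0,0],"rot":[0,0,0]},
])

```text
t: 26.1
ee_pos: [0.4118, 0.0797, 0.1858]
eef_rot: [23.8, 89.9, -69.4]
contact_force: [1.0, -0.7, -0.3]
width: 0.0856
```

```bash
python3 - <<'E'
exec(open("st.py").read())
import cv2,pickle
im=arm.get_image("wrist"); pickle.dump((im,s),open("w12.pkl","wb"))
cv2.imwrite("pics/w12.png",im["pixels"][:,:,::-1])
sc=arm.get_image("scene"); pickle.dump(sc,open("s3.pkl","wb"))
out=[]
for zu in (.0505,.0525,.0575):
    g=cv2.resize(sc["pixels"][160:230,270:345,::-1],None,fx=3.5,fy=3.5,interpolation=2)
    for r,z,col in [(.027,zu+.028,(0,0,255)),(.027,zu,(255,0,0)),(.007,.114,(0,255,0))]:
        P=np.array([proj(sc,p) for p in circ((.4733,.080),r,z)]); cv2.polylines(g,[((P-[270,160]+.5)*3.5).astype(int)],False,col,1)
    out.append(g)
cv2.imwrite("pics/s3.png",np.hstack(out))
E
```

```text
t 26.1 j [  0.9   8.9 -35.4  45.7  -0.1  94.1] p [0.4118 0.0797 0.1858] x_tool [ 4.e-04 -1.e-03 -1.e+00] yang -3.2 F [ 1.03 -0.75 -0.29] T [-0.013  0.021 -0.007] w 0.0856
```

View pics/w12.png

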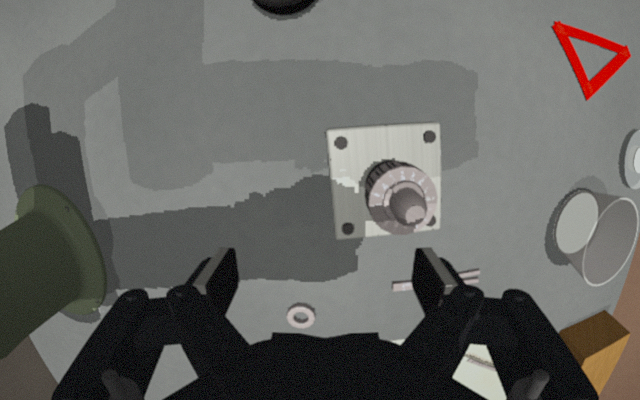

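View pics/s3.png

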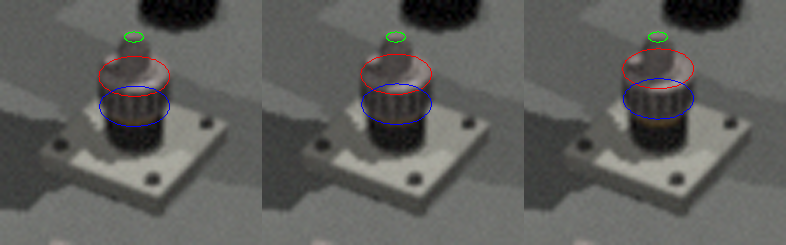

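```bash
python3 - <<'E'
from h import *
import pickle,cv2
im,s=pickle.load(open("w11.pkl","rb")); out=[]
for zu in (.0505,.0525,.0545,.0575):
    g=cv2.resize(im["pixels"][190:310,250:400,::-1],None,fx=2.5,fy=2.5,interpolation=2)
    for r,z,col in [(.027,zu+.028,(0,0,255)),(.027,zu,(255,0,0))]:
        P=np.array([wproj(im,s,p) for p in circ((.4733,.080),r,z)]); cv2.polylines(g,[((P-[250,190]+.5)*2.5).astype(int)],False,col,1)
    out.append(g)
cv2.imwrite("pics/w11o.png",np.vstack([np.hstack(out[:2]),np.hstack(out[2:])]))
E
```

```text
(no output)
```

View pics/w11o.png

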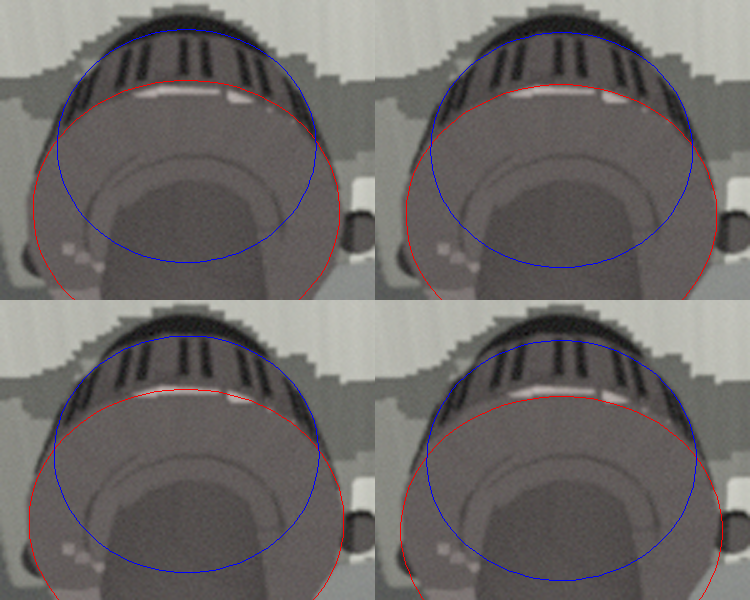

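```bash
python3 - <<'E'
from plant import arm
print(arm.close_job(), arm.get_state()["t"])
E
```

```text
the job is handed in; nothing more can be done
the job is handed in; nothing more can be done
```

I set the ring over the post, screwed it down clockwise with one regrip, and turned it about a quarter turn past the point where it got clearly harder. Then I let go, pulled the arm back and handed in after about 26 s.

- **Seat touch:** the ring stopped going down at tool height 0.0819 m while it took up its play. The turning torque then rose from about 0.05 to 0.3 Nm.
- **Quarter turn:** from there the tool turned about 86–94° further and went down 4.3 mm. That puts the seat force at about 17.4 N if the seat moved by the same amount. I worked this out from the travel; I had no direct reading of the seat force.
- **Forces:** the highest vertical force I read was about 10 N, at first contact with the thread. The other readings stayed within a few newtons, but I only read the force at the end of each move.
- **After release:** wrist pictures fit the ring's underside at about 52.5–53 mm, against 59–60 mm before the last grip, so it did not back off. The gripper was about 11 cm up and to one side, touching nothing. I knocked nothing over, but did not re-measure the other things on the bench.

**Checks that disagreed:**
- The camera positions were 1–2 mm off between views.
- The torque reached 0.3–0.5 Nm while pressing the seat, more than the stated extra 0.1 Nm. It fell to about 0.05 Nm once the tool stopped turning.
- One early move call was refused for its format; the arm did not move.

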